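# Put the electronics bench in order: tools into the cutout tray, components into their bins

### The job

The repair is done, so tidy the bench: press every tool lying out (wrench, pliers, T-key) fully home and flat into its own cutout in the tray, turned the way the cutout is shaped, and sort the loose components, blue relays into the blue bin and black heat sinks into the orange bin. Leave everything else on the bench where it stands.

Things in the scene. Friction and masses are not known exactly. Their poses are not given: they have to be found in the camera images.
- wrench: adjustable wrench lying flat, blue handle and steel jaw end, 132 long, 12 thick. Origin: underside of the grip point on the handle, on the mid-line; +x points to the jaws. Handle from x -65 to +33, 14 wide (parallel sides); jaw head from x +33 to +67, 34 wide. z up. About 90 g. May be absent
- pliers: pliers lying flat, closed and rigid: two red handles, dark steel nose, 130 long, 14 thick. Origin: underside of the grip point between the handles; +x points to the nose. Handles from x -50 to +20, 26 wide over both outer sides (parallel); joint from +20 to +44, 24 wide; nose from +44 to +80, 14 wide and 12 thick. z up. About 100 g. May be absent
- tkey: T-handle socket key lying flat: green cross-bar, steel shank, 130 long, 14 thick. Origin: underside of the grip point on the shank; +x points to the socket end. Cross-bar from x -42 to -26, 62 wide; shank from -26 to +72, 10 wide and 12 thick (parallel sides); socket from +72 to +88, 16 wide. z up. About 90 g. May be absent
- wrench_seat (a point): seat of the wrench cutout: the point on its yellow floor (18 above the bench) where the wrench's origin lies once seated; axes as the seated wrench's (x to its working end, z up). The cutout is the wrench's outline, 2 wider all round, 10 deep, in a fixed black block spanning x -72 to +94, y -34 to +34
- pliers_seat (a point): seat of the pliers cutout: the point on its yellow floor (18 above the bench) where the pliers's origin lies once seated; axes as the seated pliers's (x to its working end, z up). The cutout is the pliers's outline, 2 wider all round, 10 deep, in a fixed black block spanning x -72 to +94, y -34 to +34
- tkey_seat (a point): seat of the T-key cutout: the point on its yellow floor (18 above the bench) where the T-key's origin lies once seated; axes as the seated T-key's (x to its working end, z up). The cutout is the T-key's outline, 2 wider all round, 10 deep, in a fixed black block spanning x -72 to +94, y -34 to +34
- tray: fixed aluminium tray 190 x 224 with three cutout blocks along its y, 68 apart, in any order; origin under its centre. Blocks' upper face 28 above the bench; seated tools stand 2 to 4 proud. A finger channel 34 wide (seat x -17 to +17) and as deep as the cutouts crosses all three blocks, so fingers holding a tool at its origin can go down to the cutout floor
- relay_bin: fixed blue open bin for relays, 115 x 115 outside, 45 high, walls 4 thick, inner floor about 4 above the bench; origin: centre of its underside
- relay_bin_in (a point): centre of the inner floor of the blue bin, axes along its walls; the inside measures 107 x 107
- sink_bin: fixed orange open bin for heat sinks, 115 x 115 outside, 45 high, walls 4 thick, inner floor about 4 above the bench; origin: centre of its underside
- sink_bin_in (a point): centre of the inner floor of the orange bin, axes along its walls; the inside measures 107 x 107
- relay1: relay: solid blue plastic block 30 (x) x 20 (y) x 24 (z) with a white label on top, 30 g; origin: centre of its underside. May be absent
- relay2: relay: solid blue plastic block 30 (x) x 20 (y) x 24 (z) with a white label on top, 30 g; origin: centre of its underside. May be absent
- relay3: relay: solid blue plastic block 30 (x) x 20 (y) x 24 (z) with a white label on top, 30 g; origin: centre of its underside. May be absent
- sink1: heat sink: black finned metal block 30 (x) x 24 (y) x 20 (z), fins upward along x, 35 g; origin: centre of its underside. May be absent
- sink2: heat sink: black finned metal block 30 (x) x 24 (y) x 20 (z), fins upward along x, 35 g; origin: centre of its underside. May be absent
- sink3: heat sink: black finned metal block 30 (x) x 24 (y) x 20 (z), fins upward along x, 35 g; origin: centre of its underside. May be absent
- reel: empty white plastic reel, 56 dia x 42 high, standing; loose, not part of the job; origin: centre of its underside
- mug: white mug, 80 dia x 90 high; loose, not part of the job; origin: centre of its underside
- case: small black plastic case with a brass stud on top, 60 x 45 x 30; loose, not part of the job; origin: centre of its underside
- transformer: dark steel transformer with a copper winding, 50 x 55 x 40; loose, not part of the job; origin: centre of its underside
- dial: plain aluminium dial, an upright disc 32 dia x 18 high; loose, not part of the job; origin: centre of its underside
Mind the look-alikes: they are no part of the job. Leave any green or turquoise look-alike of the relay2 alone.

How it is judged:
At the end, for the whole second after the job is handed in: Each tool lies flat in its own cutout (within 4 mm of its seat sideways, under 3 mm above it, direction within 0.07 rad, tilt under 0.06 rad); each relay is in the blue bin, each heat sink in the orange bin (origin within 53 mm of the middle along each wall, under 42 mm above its floor); all at rest (horizontal distance between wrench and wrench_seat below 0.004 m and z of wrench in the frame of wrench_seat below 0.003 m and angle between the x axis of wrench and the x axis of wrench_seat, either way round below 0.07 rad and angle between each of wrench, pliers, tkey's own z axis and vertical below 0.06 rad and linear speed of each of wrench, pliers, tkey, relay1, relay2, relay3, sink1, sink2, sink3 below 0.02 m/s and horizontal distance between pliers and pliers_seat below 0.004 m and z of pliers in the frame of pliers_seat below 0.003 m and angle between the x axis of pliers and the x axis of pliers_seat, either way round below 0.07 rad and horizontal distance between tkey and tkey_seat below 0.004 m and z of tkey in the frame of tkey_seat below 0.003 m and angle between the x axis of tkey and the x axis of tkey_seat, either way round below 0.07 rad and x of relay1 in the frame of relay_bin_in between -0.053 and 0.053 m and y of relay1 in the frame of relay_bin_in between -0.053 and 0.053 m and z of each of relay1, relay2, relay3 in the frame of relay_bin_in below 0.042 m and x of relay2 in the frame of relay_bin_in between -0.053 and 0.053 m and y of relay2 in the frame of relay_bin_in between -0.053 and 0.053 m and x of relay3 in the frame of relay_bin_in between -0.053 and 0.053 m and y of relay3 in the frame of relay_bin_in between -0.053 and 0.053 m and x of sink1 in the frame of sink_bin_in between -0.053 and 0.053 m and y of sink1 in the frame of sink_bin_in between -0.053 and 0.053 m and z of each of sink1, sink2, sink3 in the frame of sink_bin_in below 0.042 m and x of sink2 in the frame of sink_bin_in between -0.053 and 0.053 m and y of sink2 in the frame of sink_bin_in between -0.053 and 0.053 m and x of sink3 in the frame of sink_bin_in between -0.053 and 0.053 m and y of sink3 in the frame of sink_bin_in between -0.053 and 0.053 m); the robot touches nothing.
It fails at once if a bystander is shifted by more than 40 mm or toppled (distance of any of reel, mug, case, transformer, dial from where it was at the start of the episode above 0.04 m or angle between any of reel, mug, case, transformer, dial's own z axis and vertical above 0.5 rad).
Of wrench, pliers, tkey only 2 to 3 are there at a start; the rules pass over those that are not, and their reading is None.
Of relay1, relay2, relay3, sink1, sink2, sink3 only 5 to 6 are there at a start; the rules pass over those that are not, and their reading is None.
At some moment in a run one of wrench, pliers, tkey, relay1, relay2, relay3, sink1, sink2, sink3 may be knocked a few centimetres aside while the robot is not near it.
Once in a run the grip may slacken for a moment while it holds something.
It also fails if it takes over 208 s, if anything falls off the work surface, if the arm or the gripper's body presses on something with over 40 N, if the wrist force passes 120 N, or if a joint passes its speed limit or range.

### The arm

A 6-joint arm with a two-finger parallel gripper is mounted at the origin on the work surface. World frame = base frame: x ahead of the robot, y to its left, z up, the work surface at z = 0. Lengths are in m, angles in rad, forces in N, time in s.
With the tool pointing down it reaches from about 0.275 to 0.85 m from the base axis. Payload 5.2 kg.
Tool frame: the origin (TCP) lies midway between the tips of the shut fingers; the grasp point (between the pads) lies grip_depth behind it (grip_depth is the distance from the TCP to the grasp point, in m); z points along the fingers, y is the direction in which the jaws open and shut (so a half turn about z gives the same grasp; the last joint's range is limited). The gripper opens to 85 mm and grips with 20 to 120 N. Pads are 22 mm wide; open, the fingers measure 114 mm over their backs; the gripper's body (76 mm by 85 mm) begins 54 mm behind the grasp point. The pads swing forward as they close: fully open they stand 13 mm farther back than shut.
Start: joints at [-1.383, 0.259, 1.535, -0, 1.348, -0.203], TCP at [0.21, -0.509, 0.231] pointing down, gripper open.
Joint ranges: [-3.14, 3.14], [-0.91, 2.08], [0.19, 2.58], [-1.22, 4.36], [0.22, 2.71], [-3.12, 3.12]. Speed limits (rad/s): [2.57, 2.57, 3.14, 3.14, 3.14, 3.14].

### API

Orientations are given as a unit quaternion [w, x, y, z].
In Python, from rig import * gives the robot as it stands. The module is installed in compiled form; this text tells all that it offers.
- The arm moves only by the tool drive_tool, never from a script. Its argument "motion" is a list of rows, each a list of 6 numbers: the shift along the tool's x, y, z in cm, then the turn, a rotation vector about the tool's x, y, z in rad. A call has 1 to 5 rows; each row shifts and turns the commanded pose from where the row before left it, along the tool's axes as they then stand; what a row does not reach is not made up. A row lasts 1/12 s, in which the tool goes at most 41.7 mm and 7.16 degrees, less where a joint would pass 70% of its speed; a pose out of reach is approached as far as the arm can. A call with a gripper value outside its range is refused whole. "jaw" is the opening, from 0 (shut) to 1 (fully open), set as the call begins (left out, the last holds). The fingers move at their own pace and stop on an object; "squeeze" is the grip in N (left out, the last holds). Time passes only in rows, so rows that do not move let the fingers close. It gives the time, the measured TCP pose, the force and the opening at its end, in the units of the state.
- state(): the state, without advancing time (a new reading comes with each control period).
- get_image(name): name is "side" or "top" or "wrist"; returns the picture (400x640x3 uint8, red, green, blue); there is no depth.
- camera_info(name): a dict with "vertical_fov" (degrees; the focal length in pixels is half the picture's height over the tangent of half this angle, whatever the lens; pixels are square), "cx", "cy" (the principal point, pixels), "R" (3x3) and "t" (3): a world point X has camera coordinates R X + t. Camera axes: x right, y down, z forward; pixel columns grow to the right and rows downward; lengths in m; the calibration is good to about 2 mm. A picture is of the moment at which its call begins: read the wrist's pose just before it. camera_info takes no time and is no camera call; for the wrist camera it gives the pose at the moment of the call.
- finish_job(): hands the job in, once; it reports no verdict.
The state is a dict: "t": time; "q": joint angles; "joint_velocities": joint speeds; "effort": joint torques, N m; "eef_pos": TCP position; "tool_rot": TCP orientation; "force": force on the tool from outside, world axes, zero at the start; "torque": the same for the moment, N m; "grip_width": finger opening in m.
Only numpy, scipy, OpenCV 4.12 (cv2) and the standard library are available. Lean on these libraries where they do the work, as an engineer would, in place of code of your own. Each camera call takes 0.05 s, during which the arm holds its last target. There are 200 camera calls.

## Working session

There is one attempt and no reset: what is moved stays moved. The work goes in short steps, Python scripts to look and compute and a tool call to move; the robot and the scene stay as the last step left them, time stands still between calls to the robot, and variables do not carry over. Pictures are saved under pics/ and viewed, on a budget of 14 in all, crops included, one or two more only if the job needs it, and the job is handed in when it is done.

Besides the shell and the picture viewer there is one more tool, called after "Emit:" as name([rows], argument=value, ...), one row to a line, values as JSON. drive_tool: Moves the arm, as the interface text tells. Its arguments: {"type":"object","properties":{"motion":{"type":"array","items":{"type":"array","items":{"type":"number"}}},"jaw":{"type":"number"},"squeeze":{"type":"number"}},"required":["motion"]}

```bash
mkdir -p pics
cat > h.py <<'E'
from rig import *
import numpy as np, cv2
from scipy.spatial.transform import Rotation as Ro
def snap(n,f):
    c=camera_info(n); im=get_image(n); cv2.imwrite('pics/'+f,im[:,:,::-1]); np.save('pics/'+f+'.npy',np.array([c],dtype=object),allow_pickle=True); return im,c
def foc(c): return 200/np.tan(np.radians(c['vertical_fov'])/2)
def proj(c,X):
    X=np.atleast_2d(X)@np.array(c['R']).T+c['t']; return X[:,:2]/X[:,2:]*foc(c)+[c['cx'],c['cy']]
def ray(c,u,v):
    R=np.array(c['R']); d=R.T@np.array([(u-c['cx'])/foc(c),(v-c['cy'])/foc(c),1]); return -R.T@c['t'],d
def atz(c,u,v,z):
    o,d=ray(c,u,v); return (o+d*(z-o[2])/d[2])
def ld(f): return np.load('pics/'+f+'.npy',allow_pickle=True)[0]
E
python3 - <<'E'
from h import *
print(state())
for n in('top','side','wrist'):
    im,c=snap(n,n+'0.png'); print(n,c)
a=cv2.imread('pics/top0.png');cv2.imwrite('pics/top0b.png',cv2.resize(a,(800,500),interpolation=cv2.INTER_CUBIC))
E
```

```text
{'t': 0.0, 'q': array([-1.38281064e+00,  2.59348620e-01,  1.53608695e+00,  1.21742878e-05,
        1.34799775e+00, -2.02782981e-01]), 'joint_velocities': array([ 0.00082456, -0.00096878,  0.00067821,  0.00050415, -0.00113678,
       -0.00198445]), 'effort': array([ 1.16682379e-03, -4.46022248e+01, -2.90567762e+01, -5.03822230e-04,
        1.14283426e-02,  3.25877011e-05]), 'eef_pos': array([ 0.20942833, -0.50799617,  0.23047012]), 'tool_rot': array([-9.20262949e-04,  9.80972973e-01,  1.94142163e-01,  1.27444351e-05]), 'force': array([-0.51248207,  0.90216799,  0.16902693]), 'torque': array([-0.02668521,  0.0089291 , -0.02350796]), 'grip_width': 0.0852316263195189}
top {'vertical_fov': 48.31000889822522, 'cx': 316.5518423784402, 'cy': 200.68599988886322, 'R': array([[-0.11625315, -0.99321317, -0.00357927],
       [-0.97230112,  0.11453969, -0.20374298],
       [ 0.20277018, -0.02020563, -0.97901787]]), 't': array([0.0317543 , 0.60998289, 1.26933672])}
side {'vertical_fov': 57.38746706533866, 'cx': 311.60564650627384, 'cy': 205.31281727167524, 'R': array([[ 0.90883715, -0.41684608, -0.01594936],
       [-0.26138512, -0.53925968, -0.80054782],
       [ 0.32510438,  0.73173653, -0.59905659]]), 't': array([-0.54231843,  0.20440193,  0.90327349])}
wrist {'vertical_fov': 71.11713771661002, 'cx': 316.5635589156257, 'cy': 196.5065391302792, 'R': array([[ 3.80325654e-01, -9.24852601e-01, -2.52815577e-04],
       [-8.89898643e-01, -3.66026008e-01,  2.72223010e-01],
       [-2.51858696e-01, -1.03308414e-01, -9.62234155e-01]]), 't': array([-0.54964995, -0.03586183,  0.37717025])}
```

View pics/top0b.png

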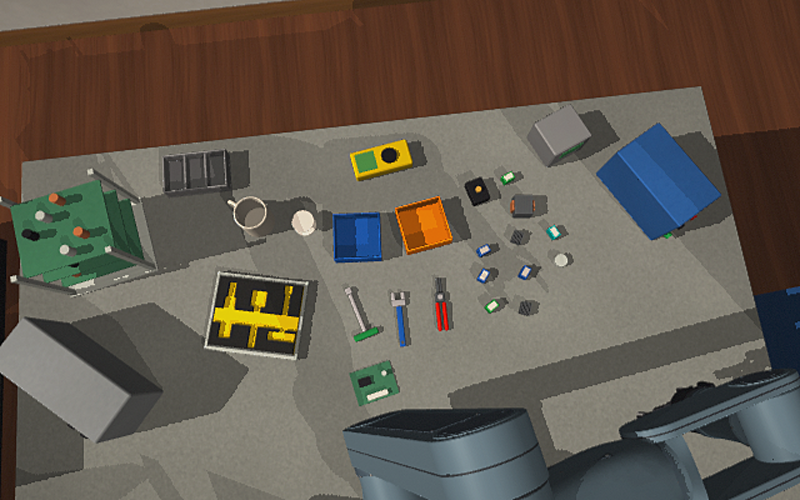

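View pics/side0.png

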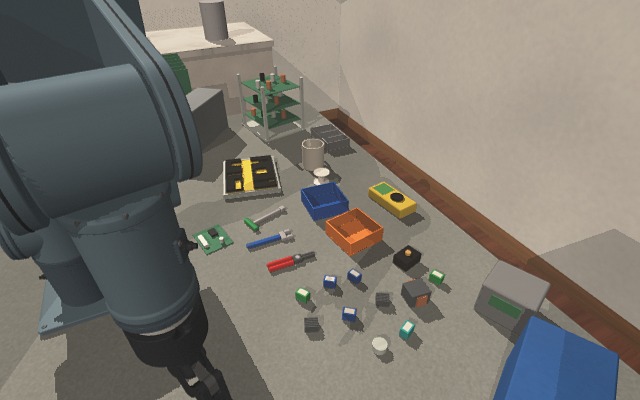

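Run:
```python
from h import *
a=cv2.imread('pics/top0.png')
c1=cv2.resize(a[128:284,150:300][85:170,5:110],None,fx=4,fy=4,interpolation=cv2.INTER_CUBIC) # tray x155-260,y213-298
c2=cv2.resize(a[130:280,260:460],None,fx=4,fy=4,interpolation=cv2.INTER_CUBIC)
cv2.imwrite('pics/c2.png',c2)
c,d=ld('top0.png'),ld('side0.png')
# rough positions, 800-scale
for n,u,v,z in [('tk bar',367,334,.012),('tk sock',349,290,.012),('wr h',403,344,.012),('wr j',399,293,.012),('pl h',442,329,.012),('pl n',440,280,.012),('tray bl',205,348,.02),('tray tl',221,271,.02),('tray tr',309,282,.02),('tray br',298,358,.02),('blue',357,237,.03),('orange',423,226,.03),('r1',484,250,.024),('r2',484,274,.024),('r3',526,271,.024),('s1',517,237,.02),('s2',527,307,.02),('green',492,306,.024),('turq',555,231,.024),('dial',561,260,.02),('trafo',522,206,.04),('case',477,190,.03),('mug',250,213,.08),('reel',304,222,.04)]:
    p=atz(c,u*.8,v*.8,z); print(n,p.round(3),proj(d,p).round(0))
```

```text
tk bar [0.425 0.052 0.012] [[251. 224.]]
tk sock [0.536 0.084 0.012] [[282. 208.]]
wr h [ 0.391 -0.032  0.012] [[248. 245.]]
wr j [ 0.515 -0.036  0.012] [[291. 233.]]
pl h [ 0.416 -0.129  0.012] [[268. 266.]]
pl n [ 0.535 -0.14   0.012] [[312. 255.]]
tray bl [0.437 0.439 0.02 ] [[223. 162.]]
tray tl [0.618 0.391 0.02 ] [[274. 157.]]
tray tr [0.566 0.179 0.02 ] [[280. 188.]]
tray br [0.387 0.22  0.02 ] [[224. 196.]]
blue [0.662 0.05  0.03 ] [[324. 199.]]
orange [ 0.671 -0.115  0.03 ] [[353. 229.]]
r1 [ 0.594 -0.256  0.024] [[354. 274.]]
r2 [ 0.535 -0.248  0.024] [[331. 279.]]
r3 [ 0.53  -0.35   0.024] [[350. 312.]]
s1 [ 0.618 -0.343  0.02 ] [[382. 297.]]
s2 [ 0.444 -0.339  0.02 ] [[313. 324.]]
green [ 0.456 -0.255  0.024] [[302. 293.]]
turq [ 0.621 -0.438  0.024] [[409. 328.]]
dial [ 0.548 -0.441  0.02 ] [[380. 344.]]
trafo [ 0.69  -0.363  0.04 ] [[414. 287.]]
case [ 0.747 -0.261  0.03 ] [[407. 254.]]
mug [0.739 0.296 0.08 ] [[313. 146.]]
reel [0.713 0.175 0.04 ] [[321. 173.]]
```

View pics/wrist0.png

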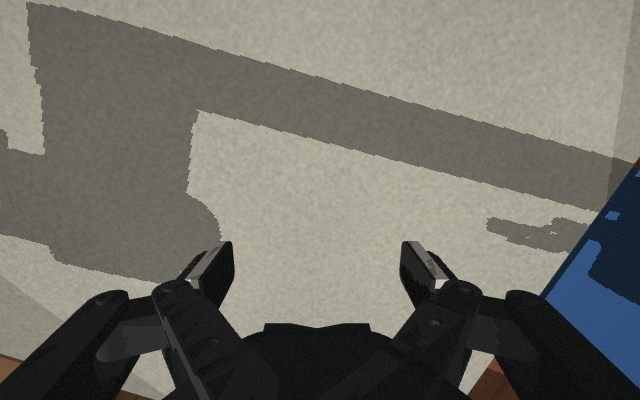

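View pics/c2.png

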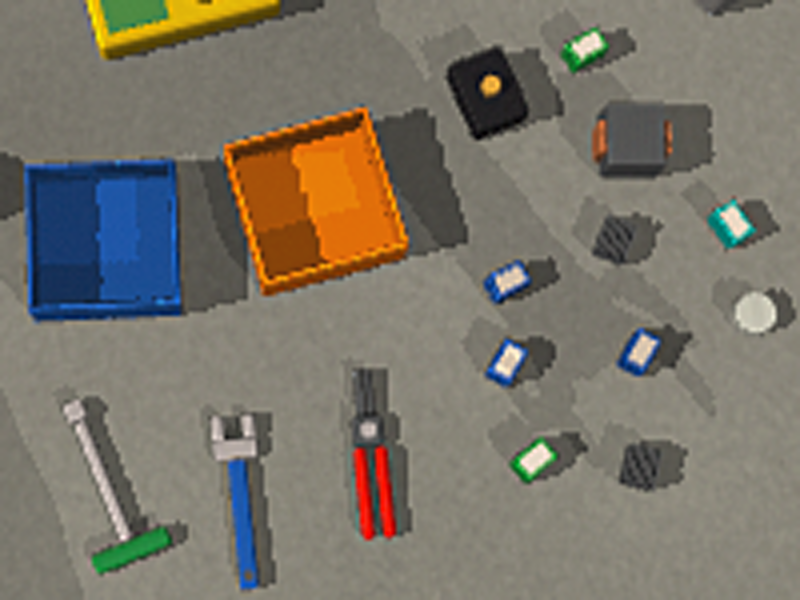

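The two views agree. In top0b the candidates are:
- **Relays:** blue with a white label at (484,250), (484,274) and (526,271). I leave the green look-alikes at (509,177) and (492,306) and the turquoise one at (555,231).
- **Heat sinks:** finned black at (517,237) and (527,307). The case (477,190) and transformer (522,206) are not.

The enlarged crop confirms these. Next is the wrist camera over the parts.

Emit:
drive_tool([
  [0,0,0,0,0,0.0978],
  [0,0,0,0,0,0.0978],
  [0,0,0,0,0,0.0978],
  [0,0,0,0,0,0.0978],
])

```text
t: 0.48
eef_pos: [0.2095, -0.5083, 0.2309]
tool_rot: [-0.0, 1.0, -0.003, -0.0]
force: [0.6, -1.0, 0.6]
grip_width: 0.0854
```

Emit:
drive_tool([
  [2.7,-1.68,-0.2,0,0,0],
  [2.7,-1.68,-0.2,0,0,0],
  [2.7,-1.68,-0.2,0,0,0],
  [2.7,-1.68,-0.2,0,0,0],
  [2.7,-1.68,-0.2,0,0,0],
])

```text
t: 0.9
eef_pos: [0.3455, -0.4235, 0.2411]
tool_rot: [-0.0, 1.0, -0.0, -0.0]
force: [0.6, 0.6, -0.1]
grip_width: 0.0855
```

Emit:
drive_tool([
  [2.7,-1.68,-0.2,0,0,0],
  [2.7,-1.68,-0.2,0,0,0],
  [2.7,-1.68,-0.2,0,0,0],
  [2.7,-1.68,-0.2,0,0,0],
  [2.7,-1.68,-0.2,0,0,0],
])

```text
t: 1.32
eef_pos: [0.4807, -0.3394, 0.2511]
tool_rot: [-0.0, 1.0, -0.0, -0.0]
force: [0.6, -0.8, 1.3]
grip_width: 0.0854
```

Emit:
drive_tool([
  [0,0,0,0,0,0],
  [0,0,0,0,0,0],
  [0,0,0,0,0,0],
])

```text
t: 1.57
eef_pos: [0.4792, -0.3406, 0.2508]
tool_rot: [-0.0, 1.0, 0.0, -0.001]
force: [-0.7, -0.6, 0.2]
grip_width: 0.0852
```

Run:
```python
from h import *
s=state();print(s['t'],s['eef_pos'],s['tool_rot'])
im,c=snap('wrist','w1.png')
for n,p in dict(r1=[.594,-.256,.024],r2=[.535,-.248,.024],r3=[.53,-.35,.024],s1=[.618,-.343,.02],s2=[.444,-.339,.02]).items(): print(n,proj(c,p).round())
```

```text
1.5667 [ 0.47915045 -0.34058211  0.2508177 ] [-1.54186560e-04  9.99999792e-01  1.39289687e-04 -6.11019826e-04]
r1 [[247.  77.]]
r2 [[243. 127.]]
r3 [[323. 131.]]
s1 [[318.  56.]]
s2 [[315. 195.]]
```

View pics/w1.png

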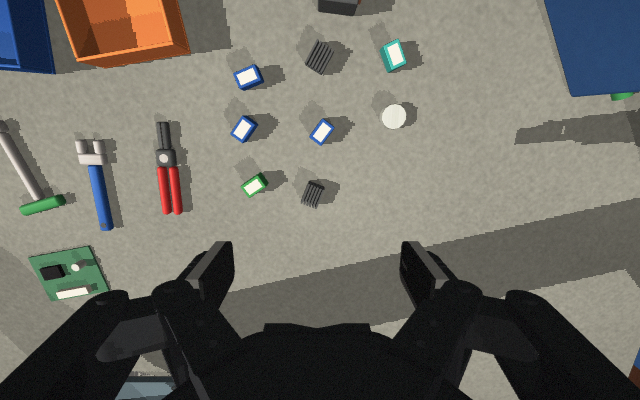

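```bash
cat >> h.py <<'E'
def box(x,y,yaw,L,W,H):
    a=np.array([[sx*L/2,sy*W/2,z] for z in(H,0) for sx,sy in((1,1),(1,-1),(-1,-1),(-1,1))]); c,s=np.cos(yaw),np.sin(yaw)
    return np.c_[x+c*a[:,0]-s*a[:,1],y+s*a[:,0]+c*a[:,1],a[:,2]]
E
python3 - <<'E'
from h import *
import rig; print([k for k in dir(rig) if 'depth' in k.lower() or k.islower()][:40])
from scipy.optimize import minimize
c=ld('w1.png'); im=cv2.imread('pics/w1.png'); g=im.max(2).astype(int); S=5
tiles=[]
for n,u,v in(('r1',247,77),('r2',243,129),('r3',321,131),('s1',319,56),('s2',313,193)):
    u0,v0=u-25,v-25; p=im[v0:v0+50,u0:u0+50]; 
    b,gg,r=[p[:,:,i].astype(int) for i in range(3)]
    if n[0]=='r': m=(((b>r+25)&(b>gg+10))|((p.min(2)>185))).astype(np.uint8)
    else: m=(p.max(2)<70).astype(np.uint8)
    m=cv2.morphologyEx(m,cv2.MORPH_CLOSE,np.ones((3,3)))
    k,lab,st,_=cv2.connectedComponentsWithStats(m); m=(lab==1+np.argmax(st[1:,4])).astype(np.uint8)
    mu=np.kron(m,np.ones((4,4),np.uint8)).astype(bool)
    L,W,H=(.03,.02,.024) if n[0]=='r' else (.03,.024,.02)
    def mask(q):
        P=((proj(c,box(*q,L,W,H))-[u0-.5,v0-.5])*4-.5)
        t=np.zeros(mu.shape,np.uint8); cv2.fillConvexPoly(t,np.round(cv2.convexHull(P.astype(np.float32))*16).astype(np.int32),1,shift=4); return t.astype(bool)
    cost=lambda q:(mask(q)^mu).sum()/max(mu.sum(),1)
    x=atz(c,u,v,H); best=None
    for yaw in np.arange(0,np.pi,np.pi/12):
        R=minimize(cost,[x[0],x[1],yaw],method='Nelder-Mead',options=dict(initial_simplex=[[x[0],x[1],yaw],[x[0]+.006,x[1],yaw],[x[0],x[1]+.006,yaw],[x[0],x[1],yaw+.2]],xatol=1e-4,fatol=1e-4))
        if best is None or R.fun<best.fun: best=R
    print(n,best.x.round(4),np.degrees(best.x[2]).round(1),best.fun.round(3),m.sum())
    t=cv2.resize(p,None,fx=S,fy=S,interpolation=cv2.INTER_NEAREST)
    P=np.round((proj(c,box(*best.x,L,W,H))-[u0-.5,v0-.5])*S).astype(np.int32)
    cv2.polylines(t,[P[:4]],True,(0,0,255),1);cv2.polylines(t,[P[4:]],True,(0,255,255),1)
    tiles.append(t)
tiles.append(np.zeros_like(tiles[0]))
cv2.imwrite('pics/t1.png',np.vstack([np.hstack(tiles[:3]),np.hstack(tiles[3:])]))
E
```

```text
['__builtins__', '__cached__', '__doc__', '__file__', '__loader__', '__name__', '__package__', '__spec__', 'camera_info', 'finish_job', 'get_image', 'grip_depth', 'state']
r1 [ 0.5951 -0.2557 -1.2035] -69.0 0.075 528
r2 [ 0.5323 -0.2456 -0.6481] -37.1 0.08 453
r3 [ 0.5286 -0.3478  2.5007] 143.3 0.049 377
s1 [ 0.6174 -0.3457 -0.4844] -27.8 0.231 493
s2 [ 0.443  -0.3376  2.9215] 167.4 0.472 294
```

View pics/t1.png

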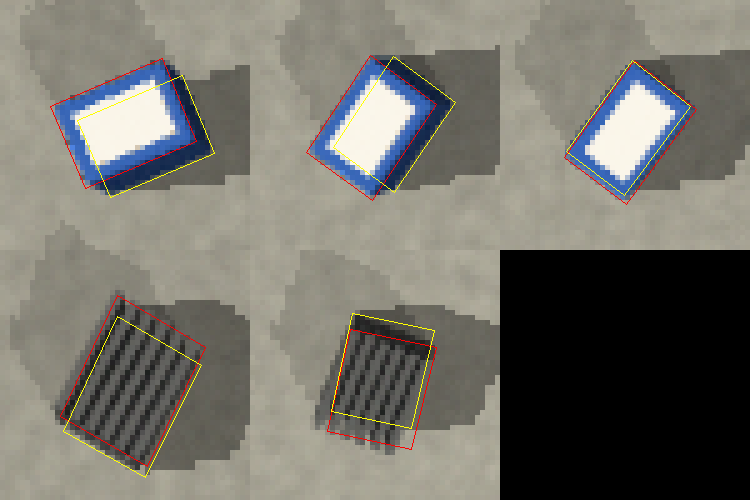

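```bash
cat >> h.py <<'E'
def leg(a,b,n=0,step=.035):
    # a,b: (x,y,z,yaw) ; shift with yaw of a, then turn
    d=np.array(b[:3])-a[:3]; y=a[3]; c,s=np.cos(y),np.sin(y)
    t=np.array([c*d[0]+s*d[1], s*d[0]-c*d[1], -d[2]])*100
    n=n or max(1,int(np.ceil(np.linalg.norm(t)/100/step))); da=-(b[3]-a[3]); m=int(np.ceil(abs(da)/.12))
    print('shift %dx'%n,(t/n).round(3).tolist(),'| turn %dx'%m,round(da/max(m,1),4))
def cur():
    s=state(); w,x,y,z=s['tool_rot']; M=Ro.from_quat([x,y,z,w]).as_matrix(); return [*s['eef_pos'],np.arctan2(M[1,0],M[0,0])]
def plan(ps,a=None):
    a=a or cur()
    for p in ps: leg(a,p[:4],*p[4:]); a=p[:4]
E
python3 - <<'E'
from h import *
print(grip_depth)
c=ld('top0.png');w=ld('w1.png')
for n,P in dict(blue=[(25,168),(175,160),(182,312),(32,320)],orange=[(225,148),(366,108),(407,243),(265,294)]).items():
    X=np.array([atz(c,p[0]/4+259.6,p[1]/4+129.6,.045) for p in P]); print(n,X.round(3).tolist(),X.mean(0).round(3))
print('s2',atz(w,312.4,195.6,.02)); 
B=[(.662,.05),(.671,-.115)]
plan([(.595,-.2555,.10,-1.2035),(.595,-.2555,.005,-1.2035)])
E
```

```text
0.0187
blue [[0.722, 0.104, 0.045], [0.715, -0.011, 0.045], [0.596, -0.003, 0.045], [0.603, 0.11, 0.045]] [0.659 0.05  0.045]
orange [[0.72, -0.05, 0.045], [0.739, -0.162, 0.045], [0.629, -0.179, 0.045], [0.603, -0.067, 0.045]] [ 0.673 -0.115  0.045]
s2 [ 0.44264181 -0.33576645  0.02      ]
shift 6x [1.936, -1.427, 2.515] | turn 11x 0.1093
shift 3x [0.0, -0.0, 3.167] | turn 0x -0.0
```

Emit:
drive_tool([
  [1.936,-1.427,2.515,0,0,0],
  [1.936,-1.427,2.515,0,0,0],
  [1.936,-1.427,2.515,0,0,0],
  [1.936,-1.427,2.515,0,0,0],
  [1.936,-1.427,2.515,0,0,0],
], jaw=0.6, squeeze=50)

```text
t: 2.03
eef_pos: [0.576, -0.2702, 0.1245]
tool_rot: [0.0, 1.0, -0.002, -0.0]
force: [0.5, -0.4, 0.1]
grip_width: 0.0513
```

Emit:
drive_tool([
  [1.936,-1.427,2.515,0,0,0.1],
  [0,0,0,0,0,0.1104],
  [0,0,0,0,0,0.1104],
  [0,0,0,0,0,0.1104],
  [0,0,0,0,0,0.1104],
])

```text
t: 2.45
eef_pos: [0.5947, -0.2563, 0.0999]
tool_rot: [0.0, 0.963, -0.271, -0.001]
force: [-0.4, 0.1, -0.5]
grip_width: 0.0512
```

Emit:
drive_tool([
  [0,0,0,0,0,0.1104],
  [0,0,0,0,0,0.1104],
  [0,0,0,0,0,0.1104],
  [0,0,0,0,0,0.1104],
  [0,0,0,0,0,0.1104],
])

```text
t: 2.87
eef_pos: [0.5946, -0.2567, 0.1003]
tool_rot: [0.0, 0.852, -0.523, -0.0]
force: [-0.1, 0.0, -0.9]
grip_width: 0.0512
```

Emit:
drive_tool([
  [0,0,0,0,0,0.1104],
  [0,0,3.2,0,0,0],
  [0,0,3.2,0,0,0],
  [0,0,2.3,0,0,0],
  [0,0,1.0,0,0,0],
])

```text
t: 3.28
eef_pos: [0.5925, -0.2553, -0.0003]
tool_rot: [0.0, 0.823, -0.567, -0.003]
force: [-0.1, 1.2, -1.3]
grip_width: 0.0511
```

Run:
```python
from h import *
print(cur(),state()['force'],state()['grip_width'])
plan([(.595,-.2555,.1,-1.2035),(.682,.07,.1,-1.2035),(.682,.07,.05,-1.2035),(.682,.07,.1,-.6481),(.5323,-.2456,.1,-.6481),(.5323,-.2456,.003,-.6481)])
```

```text
[np.float64(0.5924864807351653), np.float64(-0.2552516416619335), np.float64(-0.0002938772202458091), np.float64(-1.2066811175927246)] [-0.09793045  1.1607161  -1.29056799] 0.05114902112484208
shift 3x [0.038, -0.075, -3.343] | turn 1x -0.0032
shift 10x [-2.725, -1.981, -0.0] | turn 0x -0.0
shift 2x [0.0, -0.0, 2.5] | turn 0x -0.0
shift 2x [0.0, -0.0, -2.5] | turn 5x -0.1111
shift 10x [0.712, 3.42, -0.0] | turn 0x -0.0
shift 3x [0.0, -0.0, 3.233] | turn 0x -0.0
```

Emit:
drive_tool([
  [0,0,0,0,0,0],
  [0,0,0,0,0,0],
  [0,0,0,0,0,0],
  [0,0,0,0,0,0],
  [0,0,0,0,0,0],
], jaw=0)

```text
t: 3.7
eef_pos: [0.5968, -0.2558, 0.0052]
tool_rot: [-0.0, 0.824, -0.566, 0.002]
force: [-0.6, 0.7, -0.3]
grip_width: 0.0189
```

Emit:
drive_tool([
  [0,0,-1.5,0,0,0],
  [0,0,-2.5,0,0,0],
  [0,0,-3.0,0,0,0],
  [0,0,-2.7,0,0,0],
  [0,0,0,0,0,0],
])

```text
t: 4.12
eef_pos: [0.5995, -0.2571, 0.1081]
tool_rot: [-0.0, 0.824, -0.566, 0.006]
force: [0.4, -0.4, 0.2]
grip_width: 0.0189
```

Emit:
drive_tool([
  [-2.7,-1.98,0,0,0,0],
  [-2.7,-1.98,0,0,0,0],
  [-2.7,-1.98,0,0,0,0],
  [-2.7,-1.98,0,0,0,0],
  [-2.7,-1.98,0,0,0,0],
])

```text
t: 4.53
eef_pos: [0.6403, -0.0921, 0.1012]
tool_rot: [-0.0, 0.824, -0.567, 0.001]
force: [0.3, -0.4, -0.6]
grip_width: 0.0186
```

Emit:
drive_tool([
  [-2.7,-1.98,0,0,0,0],
  [-2.7,-1.98,0,0,0,0],
  [-2.7,-1.98,0,0,0,0],
  [-2.7,-1.98,0,0,0,0],
  [-2.7,-1.98,0,0,0,0],
])

```text
t: 4.95
eef_pos: [0.6843, 0.0698, 0.1011]
tool_rot: [-0.0, 0.824, -0.566, 0.001]
force: [0.6, 0.5, 0.1]
grip_width: 0.0188
```

Emit:
drive_tool([
  [0,0,2.0,0,0,0],
  [0,0,2.0,0,0,0],
  [0,0,1.0,0,0,0],
  [0,0,0,0,0,0],
])

```text
t: 5.28
eef_pos: [0.6818, 0.0683, 0.0476]
tool_rot: [0.001, 0.824, -0.566, -0.002]
force: [-0.8, 0.7, -1.4]
grip_width: 0.0184
```

Emit:
drive_tool([
  [0,0,0,0,0,0],
  [0,0,0,0,0,0],
  [0,0,0,0,0,0],
], jaw=0.55)

```text
t: 5.53
eef_pos: [0.685, 0.0673, 0.0521]
tool_rot: [-0.001, 0.824, -0.567, 0.001]
force: [-0.1, 0.3, 0.5]
grip_width: 0.0472
```

Emit:
drive_tool([
  [0,0,-2,0,0,-0.111],
  [0,0,-2,0,0,-0.111],
  [0,0,-1,0,0,-0.111],
  [0,0,0,0,0,-0.111],
  [0,0,0,0,0,-0.111],
])

```text
t: 5.95
eef_pos: [0.6854, 0.0674, 0.1034]
tool_rot: [-0.001, 0.949, -0.317, 0.002]
force: [0.1, -1.2, -0.5]
grip_width: 0.0471
```

Emit:
drive_tool([
  [0,0,0,0,0,0],
  [0,0,0,0,0,0],
])

```text
t: 6.12
eef_pos: [0.6844, 0.0676, 0.1015]
tool_rot: [-0.0, 0.947, -0.321, 0.001]
force: [-0.9, 0.0, 0.1]
grip_width: 0.0472
```

Run:
```python
from h import *
print(cur())
plan([(.5323,-.2456,.1,-.6481),(.5323,-.2456,.004,-.6481),(.5323,-.2456,.1,-.6481),(.64,.03,.1,-.6481),(.64,.03,.05,-.6481),(.64,.03,.1,-.6409),(.5286,-.3478,.1,-.6409),(.68,.03,.1,-.6409)])
```

```text
[np.float64(0.6843525754432729), np.float64(0.06757422834687779), np.float64(0.10148631405862317), np.float64(-0.6532268046987963)]
shift 10x [0.696, 3.411, 0.015] | turn 1x -0.0051
shift 3x [0.0, -0.0, 3.2] | turn 0x -0.0
shift 3x [0.0, -0.0, -3.2] | turn 0x -0.0
shift 9x [-0.895, -3.164, -0.0] | turn 0x -0.0
shift 2x [0.0, -0.0, 2.5] | turn 0x -0.0
shift 2x [0.0, -0.0, -2.5] | turn 1x -0.0072
shift 12x [1.138, 3.079, -0.0] | turn 0x -0.0
shift 12x [-0.871, -3.278, -0.0] | turn 0x -0.0
```

Emit:
drive_tool([
  [0.696,3.411,0,0,0,0],
  [0.696,3.411,0,0,0,0],
  [0.696,3.411,0,0,0,0],
  [0.696,3.411,0,0,0,0],
  [0.696,3.411,0,0,0,0],
])

```text
t: 6.53
eef_pos: [0.6078, -0.0902, 0.1007]
tool_rot: [0.0, 0.947, -0.321, 0.0]
force: [0.2, 0.3, 0.2]
grip_width: 0.0469
```

Emit:
drive_tool([
  [0.696,3.411,0,0,0,0],
  [0.696,3.411,0,0,0,0],
  [0.696,3.411,0,0,0,0],
  [0.696,3.411,0,0,0,0],
  [0.696,3.411,0,0,0,0],
])

```text
t: 6.95
eef_pos: [0.5323, -0.2474, 0.1009]
tool_rot: [0.0, 0.947, -0.321, 0.0]
force: [-0.1, 0.3, -0.1]
grip_width: 0.0469
```

Emit:
drive_tool([
  [0,0,3.0,0,0,0],
  [0,0,3.0,0,0,0],
  [0,0,2.2,0,0,0],
  [0,0,1.4,0,0,0],
  [0,0,0,0,0,0],
])

```text
t: 7.37
eef_pos: [0.5308, -0.2447, 0.0013]
tool_rot: [-0.001, 0.947, -0.321, -0.003]
force: [0.2, 0.9, 0.3]
grip_width: 0.0468
```

Emit:
drive_tool([
  [0,0,0,0,0,0],
  [0,0,0,0,0,0],
  [0,0,0,0,0,0],
  [0,0,0,0,0,0],
  [0,0,0,0,0,0],
], jaw=0)

```text
t: 7.78
eef_pos: [0.5341, -0.2464, 0.006]
tool_rot: [0.0, 0.948, -0.319, 0.001]
force: [-0.2, 0.5, 5.1]
grip_width: 0.0187
```

Emit:
drive_tool([
  [0,0,-1.5,0,0,0],
  [0,0,-2.5,0,0,0],
  [0,0,-3.0,0,0,0],
  [0,0,-2.6,0,0,0],
  [0,0,0,0,0,0],
])

```text
t: 8.2
eef_pos: [0.5362, -0.2478, 0.1067]
tool_rot: [0.002, 0.948, -0.319, 0.005]
force: [0.6, -1.3, 0.7]
grip_width: 0.0187
```

Emit:
drive_tool([
  [-0.895,-3.164,0,0,0,0],
  [-0.895,-3.164,0,0,0,0],
  [-0.895,-3.164,0,0,0,0],
  [-0.895,-3.164,0,0,0,0],
  [-0.895,-3.164,0,0,0,0],
])

```text
t: 8.62
eef_pos: [0.5932, -0.0913, 0.1003]
tool_rot: [-0.0, 0.948, -0.319, -0.0]
force: [-0.1, -0.3, -0.4]
grip_width: 0.0191
```

Emit:
drive_tool([
  [-0.895,-3.164,0,0,0,0],
  [-0.895,-3.164,0,0,0,0],
  [-0.895,-3.164,0,0,0,0],
  [-0.895,-3.164,0,0,0,0],
  [0,0,0,0,0,0],
])

```text
t: 9.03
eef_pos: [0.6424, 0.0357, 0.1002]
tool_rot: [-0.001, 0.948, -0.317, 0.0]
force: [-0.4, 0.3, -0.9]
grip_width: 0.0188
```

Emit:
drive_tool([
  [0,0,2.0,0,0,0],
  [0,0,2.0,0,0,0],
  [0,0,1.0,0,0,0],
  [0,0,0,0,0,0],
])

```text
t: 9.37
eef_pos: [0.6387, 0.0298, 0.0473]
tool_rot: [0.001, 0.948, -0.319, -0.003]
force: [-0.4, 0.7, 0.3]
grip_width: 0.019
```

Emit:
drive_tool([
  [0,0,0,0,0,0],
  [0,0,0,0,0,0],
  [0,0,0,0,0,0],
], jaw=0.55)

```text
t: 9.62
eef_pos: [0.6421, 0.0293, 0.0518]
tool_rot: [-0.0, 0.948, -0.319, 0.001]
force: [-0.6, 0.3, 0.5]
grip_width: 0.047
```

Emit:
drive_tool([
  [0,0,-2,0,0,0],
  [0,0,-2,0,0,0],
  [0,0,-1,0,0,0],
  [0,0,0,0,0,0],
])

```text
t: 9.95
eef_pos: [0.6436, 0.0293, 0.1044]
tool_rot: [-0.001, 0.948, -0.319, 0.004]
force: [0.1, -0.6, 0.6]
grip_width: 0.0471
```

Run:
```python
from h import *
print(cur())
plan([(.5286,-.3478,.1,-.6409),(.5286,-.3478,.004,-.6409),(.5286,-.3478,.1,-.6409),(.68,.028,.1,-.6409)])
```

```text
[np.float64(0.6435638774962781), np.float64(0.029300894451909653), np.float64(0.10437444230410102), np.float64(-0.6496043220424548)]
shift 12x [1.138, 3.082, 0.036] | turn 1x -0.0087
shift 3x [0.0, -0.0, 3.2] | turn 0x -0.0
shift 3x [0.0, -0.0, -3.2] | turn 0x -0.0
shift 12x [-0.861, -3.265, -0.0] | turn 0x -0.0
```

Emit:
drive_tool([
  [1.138,3.082,0,0,0,0],
  [1.138,3.082,0,0,0,0],
  [1.138,3.082,0,0,0,0],
  [1.138,3.082,0,0,0,0],
  [1.138,3.082,0,0,0,0],
])

```text
t: 10.37
eef_pos: [0.5923, -0.1286, 0.0998]
tool_rot: [-0.0, 0.948, -0.319, -0.0]
force: [0.7, -0.2, 0.4]
grip_width: 0.047
```

Emit:
drive_tool([
  [1.138,3.082,0,0,0,0],
  [1.138,3.082,0,0,0,0],
  [1.138,3.082,0,0,0,0],
  [1.138,3.082,0,0,0,0],
  [1.138,3.082,0,0,0,0],
])

```text
t: 10.78
eef_pos: [0.5444, -0.2859, 0.0998]
tool_rot: [-0.0, 0.948, -0.319, -0.0]
force: [0.5, -0.1, -0.3]
grip_width: 0.0469
```

Emit:
drive_tool([
  [1.138,3.082,0,0,0,0],
  [1.1,3.082,0,0,0,0],
  [0,0,3.0,0,0,0],
  [0,0,3.0,0,0,0],
  [0,0,2.2,0,0,0],
])

```text
t: 11.2
eef_pos: [0.5245, -0.3476, 0.0159]
tool_rot: [-0.0, 0.947, -0.32, -0.001]
force: [0.1, 0.6, -1.3]
grip_width: 0.0474
```

Emit:
drive_tool([
  [0,0,1.5,0,0,0],
  [0,0,0,0,0,0],
])

```text
t: 11.37
eef_pos: [0.5237, -0.3456, -0.0008]
tool_rot: [-0.001, 0.948, -0.319, -0.003]
force: [-1.0, 0.5, -0.9]
grip_width: 0.0467
```

Emit:
drive_tool([
  [0,0,0,0,0,0],
  [0,0,0,0,0,0],
  [0,0,0,0,0,0],
  [0,0,0,0,0,0],
  [0,0,0,0,0,0],
], jaw=0)

```text
t: 11.78
eef_pos: [0.5265, -0.3476, 0.0046]
tool_rot: [0.0, 0.948, -0.319, 0.001]
force: [-0.6, 0.9, 2.2]
grip_width: 0.0191
```

Emit:
drive_tool([
  [0,0,-1.5,0,0,0],
  [0,0,-2.5,0,0,0],
  [0,0,-3.0,0,0,0],
  [0,0,-2.7,0,0,0],
  [0,0,0,0,0,0],
])

```text
t: 12.2
eef_pos: [0.5289, -0.3498, 0.1074]
tool_rot: [0.002, 0.948, -0.319, 0.005]
force: [0.6, 0.1, 1.1]
grip_width: 0.0192
```

Emit:
drive_tool([
  [-0.861,-3.265,0,0,0,0],
  [-0.861,-3.265,0,0,0,0],
  [-0.861,-3.265,0,0,0,0],
  [-0.861,-3.265,0,0,0,0],
  [-0.861,-3.265,0,0,0,0],
])

```text
t: 12.62
eef_pos: [0.5907, -0.1898, 0.1007]
tool_rot: [0.0, 0.948, -0.319, 0.0]
force: [0.9, 0.3, -0.7]
grip_width: 0.0188
```

Emit:
drive_tool([
  [-0.861,-3.265,0,0,0,0],
  [-0.861,-3.265,0,0,0,0],
  [-0.861,-3.265,0,0,0,0],
  [-0.861,-3.265,0,0,0,0],
  [-0.861,-3.265,0,0,0,0],
])

```text
t: 13.03
eef_pos: [0.6552, -0.0334, 0.1006]
tool_rot: [-0.0, 0.948, -0.319, 0.0]
force: [0.1, -0.1, -0.1]
grip_width: 0.0191
```

Emit:
drive_tool([
  [-0.861,-3.265,0,0,0,0],
  [-0.861,-3.265,0,0,0,0],
  [0,0,2.0,0,0,0],
  [0,0,2.0,0,0,0],
  [0,0,1.0,0,0,0],
])

```text
t: 13.45
eef_pos: [0.6793, 0.0286, 0.0481]
tool_rot: [0.0, 0.948, -0.318, -0.001]
force: [-0.4, -0.4, -1.1]
grip_width: 0.0188
```

Emit:
drive_tool([
  [0,0,0,0,0,0],
  [0,0,0,0,0,0],
])

```text
t: 13.62
eef_pos: [0.6801, 0.027, 0.05]
tool_rot: [0.0, 0.948, -0.319, -0.001]
force: [0.5, -0.0, -0.2]
grip_width: 0.0187
```

Emit:
drive_tool([
  [0,0,0,0,0,0],
  [0,0,0,0,0,0],
  [0,0,0,0,0,0],
], jaw=0.55)

```text
t: 13.87
eef_pos: [0.6815, 0.0267, 0.0519]
tool_rot: [-0.0, 0.948, -0.319, 0.001]
force: [0.5, -0.3, -0.2]
grip_width: 0.047
```

Emit:
drive_tool([
  [0,0,-2,0,0,-0.08],
  [0,0,-2,0,0,-0.08],
  [0,0,-1,0,0,0],
  [0,0,0,0,0,0],
  [0,0,0,0,0,0],
])

```text
t: 14.28
eef_pos: [0.6811, 0.0271, 0.1013]
tool_rot: [-0.0, 0.97, -0.243, 0.001]
force: [0.3, -0.4, -0.6]
grip_width: 0.0469
```

Run:
```python
from h import *
a=cur();print(a); y=a[3]
plan([(.617,-.3445,.1,y),(.617,-.3445,.004,y),(.617,-.3445,.1,y),(.69,-.135,.1,y),(.69,-.135,.05,y),(.69,-.135,.1,y),(.4426,-.3365,.1,-.288),(.655,-.095,.1,-.288)])
```

```text
[np.float64(0.6811029451921634), np.float64(0.027139206962320372), np.float64(0.10131940401333422), np.float64(-0.4918067934796187)]
shift 11x [1.082, 3.253, 0.012] | turn 0x -0.0
shift 3x [0.0, -0.0, 3.2] | turn 0x -0.0
shift 3x [0.0, -0.0, -3.2] | turn 0x -0.0
shift 7x [-0.494, -3.131, -0.0] | turn 0x -0.0
shift 2x [0.0, -0.0, 2.5] | turn 0x -0.0
shift 2x [0.0, -0.0, -2.5] | turn 0x -0.0
shift 10x [-1.229, 2.944, -0.0] | turn 2x -0.1019
shift 10x [1.351, -2.919, -0.0] | turn 0x -0.0
```

Emit:
drive_tool([
  [1.082,3.253,0,0,0,0],
  [1.082,3.253,0,0,0,0],
  [1.082,3.253,0,0,0,0],
  [1.082,3.253,0,0,0,0],
  [1.082,3.253,0,0,0,0],
])

```text
t: 14.7
eef_pos: [0.6506, -0.1427, 0.0988]
tool_rot: [-0.0, 0.97, -0.243, -0.001]
force: [1.2, -0.3, 0.5]
grip_width: 0.0469
```

Emit:
drive_tool([
  [1.082,3.253,0,0,0,0],
  [1.082,3.253,0,0,0,0],
  [1.082,3.253,0,0,0,0],
  [1.082,3.253,0,0,0,0],
  [1.082,3.253,0,0,0,0],
])

```text
t: 15.12
eef_pos: [0.6218, -0.3118, 0.0986]
tool_rot: [-0.001, 0.97, -0.243, -0.001]
force: [0.7, -0.5, -0.1]
grip_width: 0.0469
```

Emit:
drive_tool([
  [1.082,3.253,0,0,0,0],
  [0,0,3.0,0,0,0],
  [0,0,3.0,0,0,0],
  [0,0,2.2,0,0,0],
  [0,0,1.5,0,0,0],
])

```text
t: 15.53
eef_pos: [0.6147, -0.3432, -0.0015]
tool_rot: [-0.001, 0.97, -0.244, -0.003]
force: [-0.8, 0.4, -0.1]
grip_width: 0.047
```

Emit:
drive_tool([
  [0,0,0,0,0,0],
  [0,0,0,0,0,0],
])

```text
t: 15.7
eef_pos: [0.6162, -0.3438, 0.0011]
tool_rot: [-0.001, 0.97, -0.243, -0.002]
force: [0.5, -0.4, 0.2]
grip_width: 0.0472
```

Emit:
drive_tool([
  [0,0,0,0,0,0],
  [0,0,0,0,0,0],
  [0,0,0,0,0,0],
  [0,0,0,0,0,0],
  [0,0,0,0,0,0],
], jaw=0)

```text
t: 16.12
eef_pos: [0.6175, -0.3444, 0.0036]
tool_rot: [0.0, 0.97, -0.242, 0.0]
force: [-0.0, -0.2, 0.2]
grip_width: 0.0232
```

Emit:
drive_tool([
  [0,0,-1.5,0,0,0],
  [0,0,-2.5,0,0,0],
  [0,0,-3.0,0,0,0],
  [0,0,-2.7,0,0,0],
  [0,0,0,0,0,0],
])

```text
t: 16.53
eef_pos: [0.6205, -0.3467, 0.1078]
tool_rot: [0.002, 0.97, -0.242, 0.005]
force: [1.0, -0.6, 1.1]
grip_width: 0.0232
```

Emit:
drive_tool([
  [-0.494,-3.131,0,0,0,0],
  [-0.494,-3.131,0,0,0,0],
  [-0.494,-3.131,0,0,0,0],
  [-0.494,-3.131,0,0,0,0],
  [-0.494,-3.131,0,0,0,0],
])

```text
t: 16.95
eef_pos: [0.6693, -0.1933, 0.1002]
tool_rot: [-0.0, 0.97, -0.243, -0.0]
force: [0.1, 0.6, 0.0]
grip_width: 0.0229
```

Emit:
drive_tool([
  [-0.494,-3.131,0,0,0,0],
  [-0.494,-3.131,0,0,0,0],
  [0,0,2.0,0,0,0],
  [0,0,2.0,0,0,0],
  [0,0,1.0,0,0,0],
])

```text
t: 17.37
eef_pos: [0.6888, -0.1331, 0.0478]
tool_rot: [-0.0, 0.97, -0.241, -0.002]
force: [-1.5, -0.8, -1.0]
grip_width: 0.0225
```

Emit:
drive_tool([
  [0,0,0,0,0,0],
  [0,0,0,0,0,0],
])

```text
t: 17.53
eef_pos: [0.6893, -0.1349, 0.0497]
tool_rot: [-0.0, 0.97, -0.243, -0.001]
force: [0.0, -0.4, -0.9]
grip_width: 0.0229
```

Emit:
drive_tool([
  [0,0,0,0,0,0],
  [0,0,0,0,0,0],
  [0,0,0,0,0,0],
], jaw=0.6)

```text
t: 17.78
eef_pos: [0.6907, -0.1355, 0.0519]
tool_rot: [0.0, 0.97, -0.243, 0.001]
force: [0.3, 0.1, -0.9]
grip_width: 0.0514
```

Emit:
drive_tool([
  [0,0,-2,0,0,-0.102],
  [0,0,-2,0,0,-0.102],
  [0,0,-1,0,0,0],
  [0,0,0,0,0,0],
  [0,0,0,0,0,0],
])

```text
t: 18.2
eef_pos: [0.6904, -0.135, 0.1014]
tool_rot: [0.0, 0.99, -0.144, 0.001]
force: [-0.4, 0.7, 0.2]
grip_width: 0.0509
```

Run:
```python
from h import *
a=cur();print(a); y=a[3]
plan([(.4426,-.3365,.1,y),(.4426,-.3365,.004,y),(.4426,-.3365,.1,y),(.655,-.09,.1,y)])
```

```text
[np.float64(0.6904246199015529), np.float64(-0.13504944783030018), np.float64(0.10141629072378132), np.float64(-0.2884202624794205)]
shift 10x [-1.803, 2.636, 0.014] | turn 0x -0.0
shift 3x [0.0, -0.0, 3.2] | turn 0x -0.0
shift 3x [0.0, -0.0, -3.2] | turn 0x -0.0
shift 10x [1.335, -2.967, -0.0] | turn 0x -0.0
```

Emit:
drive_tool([
  [-1.803,2.636,0,0,0,0],
  [-1.803,2.636,0,0,0,0],
  [-1.803,2.636,0,0,0,0],
  [-1.803,2.636,0,0,0,0],
  [-1.803,2.636,0,0,0,0],
])

```text
t: 18.62
eef_pos: [0.5642, -0.2359, 0.0988]
tool_rot: [-0.0, 0.99, -0.143, -0.001]
force: [0.6, -0.4, -0.2]
grip_width: 0.0515
```

Emit:
drive_tool([
  [-1.803,2.636,0,0,0,0],
  [-1.803,2.636,0,0,0,0],
  [-1.803,2.636,0,0,0,0],
  [-1.803,2.636,0,0,0,0],
  [-1.803,2.636,0,0,0,0],
])

```text
t: 19.03
eef_pos: [0.4407, -0.337, 0.0991]
tool_rot: [-0.001, 0.99, -0.143, -0.001]
force: [0.8, -0.2, 0.8]
grip_width: 0.0507
```

Emit:
drive_tool([
  [0,0,3.0,0,0,0],
  [0,0,3.0,0,0,0],
  [0,0,2.2,0,0,0],
  [0,0,1.5,0,0,0],
  [0,0,0,0,0,0],
])

```text
t: 19.45
eef_pos: [0.4399, -0.3342, -0.001]
tool_rot: [-0.003, 0.99, -0.144, -0.003]
force: [-0.9, 0.1, -0.7]
grip_width: 0.051
```

Emit:
drive_tool([
  [0,0,0,0,0,0],
  [0,0,0,0,0,0],
  [0,0,0,0,0,0],
  [0,0,0,0,0,0],
  [0,0,0,0,0,0],
], jaw=0)

```text
t: 19.87
eef_pos: [0.4432, -0.3373, 0.0044]
tool_rot: [0.001, 0.99, -0.142, 0.001]
force: [0.5, -0.8, 0.1]
grip_width: 0.0224
```

Emit:
drive_tool([
  [0,0,-1.5,0,0,0],
  [0,0,-2.5,0,0,0],
  [0,0,-3.0,0,0,0],
  [0,0,-2.7,0,0,0],
  [0,0,0,0,0,0],
])

```text
t: 20.28
eef_pos: [0.4454, -0.3397, 0.1066]
tool_rot: [0.004, 0.99, -0.142, 0.004]
force: [0.0, -0.3, 1.7]
grip_width: 0.0225
```

Emit:
drive_tool([
  [1.335,-2.967,0,0,0,0],
  [1.335,-2.967,0,0,0,0],
  [1.335,-2.967,0,0,0,0],
  [1.335,-2.967,0,0,0,0],
  [1.335,-2.967,0,0,0,0],
])

```text
t: 20.7
eef_pos: [0.5492, -0.2121, 0.1005]
tool_rot: [0.0, 0.99, -0.142, 0.0]
force: [0.6, -0.9, -0.0]
grip_width: 0.0226
```

Emit:
drive_tool([
  [1.335,-2.967,0,0,0,0],
  [1.335,-2.967,0,0,0,0],
  [1.335,-2.967,0,0,0,0],
  [1.335,-2.967,0,0,0,0],
  [1.335,-2.967,0,0,0,0],
])

```text
t: 21.12
eef_pos: [0.6551, -0.0883, 0.1003]
tool_rot: [0.0, 0.99, -0.142, 0.0]
force: [0.2, -1.5, -1.1]
grip_width: 0.0224
```

Emit:
drive_tool([
  [0,0,2.0,0,0,0],
  [0,0,2.0,0,0,0],
  [0,0,1.0,0,0,0],
  [0,0,0,0,0,0],
  [0,0,0,0,0,0],
])

```text
t: 21.53
eef_pos: [0.6537, -0.0899, 0.0499]
tool_rot: [-0.0, 0.99, -0.142, -0.001]
force: [0.8, -0.2, 0.3]
grip_width: 0.0231
```

Emit:
drive_tool([
  [0,0,0,0,0,0],
  [0,0,0,0,0,0],
  [0,0,0,0,0,0],
], jaw=0.6)

```text
t: 21.78
eef_pos: [0.6551, -0.0905, 0.0519]
tool_rot: [0.0, 0.99, -0.143, 0.001]
force: [0.3, 0.2, 0.4]
grip_width: 0.0511
```

Emit:
drive_tool([
  [0,0,-2,0,0,-0.096],
  [0,0,-3,0,0,-0.096],
  [0,0,-3,0,0,-0.096],
  [0,0,-3,0,0,0],
  [0,0,-3,0,0,0],
])

```text
t: 22.2
eef_pos: [0.6543, -0.0901, 0.1928]
tool_rot: [0.0, 1.0, 0.001, 0.001]
force: [0.8, -0.1, -0.1]
grip_width: 0.0508
```

Run:
```python
from h import *
a=cur();print(a)
plan([(.42,-.02,.23,0)])
```

```text
[np.float64(0.6543153491784732), np.float64(-0.09005548382398718), np.float64(0.19282286674837398), np.float64(0.0026742147947479413)]
shift 8x [-2.927, -0.884, -0.465] | turn 1x 0.0027
```

Emit:
drive_tool([
  [-2.927,-0.884,-0.465,0,0,0],
  [-2.927,-0.884,-0.465,0,0,0],
  [-2.927,-0.884,-0.465,0,0,0],
  [-2.927,-0.884,-0.465,0,0,0],
  [-2.927,-0.884,-0.465,0,0,0],
])

```text
t: 22.62
eef_pos: [0.5066, -0.0458, 0.2147]
tool_rot: [0.0, 1.0, 0.001, 0.001]
force: [-0.0, 1.4, 0.3]
grip_width: 0.0513
```

Emit:
drive_tool([
  [-2.927,-0.884,-0.465,0,0,0],
  [-2.927,-0.884,-0.465,0,0,0],
  [-2.927,-0.884,-0.465,0,0,0],
  [0,0,0,0,0,0],
  [0,0,0,0,0,0],
])

```text
t: 23.03
eef_pos: [0.4195, -0.0195, 0.2291]
tool_rot: [0.001, 1.0, 0.001, 0.002]
force: [0.4, -0.4, -0.3]
grip_width: 0.0512
```

Emit:
drive_tool([
  [0,0,0,0,0,0],
  [0,0,0,0,0,0],
  [0,0,0,0,0,0],
])

```text
t: 23.28
eef_pos: [0.4209, -0.0202, 0.2275]
tool_rot: [0.0, 1.0, 0.001, 0.0]
force: [0.1, 0.1, -0.5]
grip_width: 0.0512
```

Run:
```python
from h import *
print(cur()); snap('wrist','w2.png')
```

```text
[np.float64(0.420926406985155), np.float64(-0.02017430270632812), np.float64(0.22754413888334854), np.float64(0.0022347134338280873)]
```

Emit:
drive_tool([
  [0.3,-3.3,0,0,0,0],
  [0.3,-3.3,0,0,0,0],
  [0.3,-3.3,0,0,0,0],
  [0.3,-3.3,0,0,0,0],
  [0.3,-3.3,0,0,0,0],
])

```text
t: 23.75
eef_pos: [0.4351, 0.1468, 0.2272]
tool_rot: [0.0, 1.0, 0.001, -0.0]
force: [0.4, -0.3, -0.2]
grip_width: 0.0513
```

Emit:
drive_tool([
  [0.3,-3.3,0,0,0,0],
  [0.3,-3.3,0,0,0,0],
  [0.3,-3.3,0,0,0,0],
  [0.3,-3.3,0,0,0,0],
  [0.3,-3.3,0,0,0,0],
])

```text
t: 24.17
eef_pos: [0.4495, 0.3123, 0.2269]
tool_rot: [0.0, 1.0, 0.001, -0.0]
force: [0.7, -0.5, 0.2]
grip_width: 0.0509
```

Emit:
drive_tool([
  [0,0,0,0,0,0],
  [0,0,0,0,0,0],
  [0,0,0,0,0,0],
])

```text
t: 24.42
eef_pos: [0.4491, 0.31, 0.2268]
tool_rot: [0.001, 1.0, 0.002, -0.001]
force: [-0.2, -0.9, -0.3]
grip_width: 0.051
```

Run:
```python
from h import *
print(cur()); snap('wrist','w3.png')
a=cv2.imread('pics/w3.png');cv2.imwrite('pics/w3b.png',cv2.resize(a,(800,500),interpolation=cv2.INTER_CUBIC))
```

```text
[np.float64(0.4490947278370389), np.float64(0.31001818291928523), np.float64(0.2267602169504601), np.float64(0.003279355238733401)]
```

View pics/w2.png

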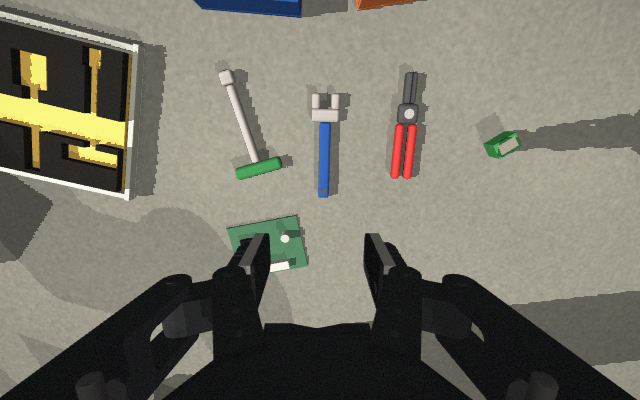

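View pics/w3b.png

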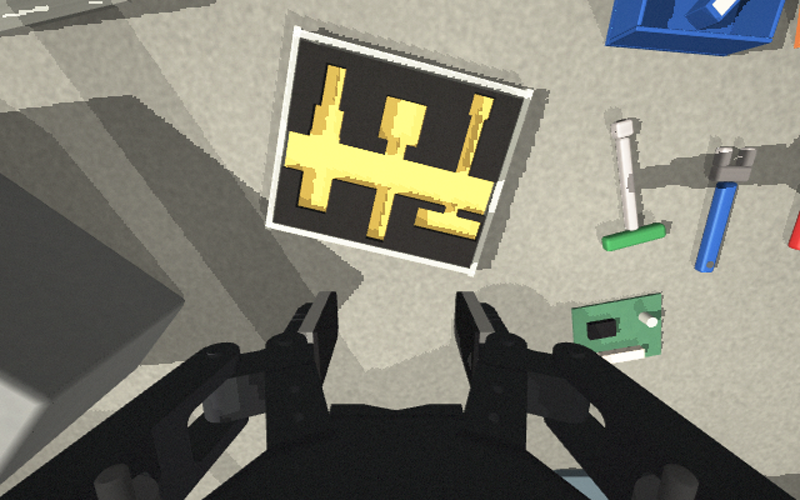

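```bash
cat > fit.py <<'E'
from h import *
from scipy.optimize import minimize
def tf(q,a):
    c,s=np.cos(q[2]),np.sin(q[2]); a=np.asarray(a,float); return np.c_[q[0]+c*a[:,0]-s*a[:,1],q[1]+s*a[:,0]+c*a[:,1],a[:,2]]
def rect(x0,x1,w,z,yc=0): return [(x0,yc-w,z),(x1,yc-w,z),(x1,yc+w,z),(x0,yc+w,z)]
TRAY=[rect(-.067,.035,.009,.028),rect(.031,.069,.019,.028),rect(-.052,.022,.015,.028,.068),rect(.018,.046,.014,.028,.068),rect(.042,.082,.009,.028,.068),
 rect(-.044,-.024,.033,.028,-.068),rect(-.028,.074,.007,.028,-.068),rect(.07,.09,.010,.028,-.068),rect(-.017,.017,.102,.028)]
bx=lambda x0,x1,w,h: rect(x0,x1,w,h)+rect(x0,x1,w,0)
PART=dict(wrench=[bx(-.065,.033,.007,.012)],pliers=[bx(-.05,.02,.013,.014)],tkey=[bx(-.042,-.026,.031,.014)])
def render(c,q,parts,win,S=4):
    u0,v0,u1,v1=win; t=np.zeros(((v1-v0)*S,(u1-u0)*S),np.uint8)
    for p in parts:
        P=(proj(c,tf(q,p))-[u0-.5,v0-.5])*S-.5
        cv2.fillConvexPoly(t,np.round(cv2.convexHull(P.astype(np.float32))*16).astype(np.int32),1,shift=4)
    return t.astype(bool)
def fit(c,mask,parts,q0,win,S=4):
    u0,v0,u1,v1=win; mu=np.kron(mask[v0:v1,u0:u1].astype(np.uint8),np.ones((S,S),np.uint8)).astype(bool)
    f=lambda q:(render(c,q,parts,win,S)^mu).sum()/mu.sum(); best=None
    for d in(.01,.004,-.006,.002):
        x=q0 if best is None else best.x
        R=minimize(f,x,method='Nelder-Mead',options=dict(initial_simplex=[x,x+np.array([d,0,0]),x+np.array([0,d,0]),x+np.array([0,0,d*15])],xatol=5e-5,fatol=1e-5))
        if best is None or R.fun<best.fun: best=R
    return best.x,best.fun
def masks(im):
    b,g,r=[im[:,:,i].astype(int) for i in range(3)]
    big=lambda m,k=5: cv2.morphologyEx(m.astype(np.uint8),cv2.MORPH_CLOSE,np.ones((k,k)))
    return dict(yellow=((r>b+50)&(g>b+40)&(r<g*1.6)),wrench=big((b>r+30)&(b>g+20)),pliers=big((r>g+50)&(r>b+50),9),tkey=big((g>r+25)&(g>b+15)))
E
python3 - <<'E'
from fit import *
c3=ld('w3.png');i3=cv2.imread('pics/w3.png');m=masks(i3)['yellow']; win=(205,10,440,230)
b=None
for q0 in([.51,.31,-.26],[.5,.3,-.2]):
    q,f=fit(c3,m,TRAY,np.array(q0),win,2); print('tray',q.round(4),f.round(3))
    if b is None or f<b[1]: b=(q,f)
# height check
for dz in(-.006,0,.006):
    T=[[(x,y,z+dz) for x,y,z in p] for p in TRAY]; q,f=fit(c3,m,T,b[0],win,2); print(dz,q.round(4),f.round(4))
u0,v0,u1,v1=win; t=cv2.resize(i3[v0:v1,u0:u1],None,fx=3.4,fy=3.4)
for p in TRAY: cv2.polylines(t,[np.round((proj(c3,tf(b[0],p))-[u0-.5,v0-.5])*3.4).astype(np.int32)],True,(0,0,255),1)
cv2.imwrite('pics/o3.png',cv2.resize(t,(500,468)))
Q={}; 
for f,W in(('w2.png',dict(tkey=(230,150,300,190),wrench=(305,115,345,205),pliers=(380,115,425,190))),('w1.png',dict(wrench=(80,160,120,235),pliers=(145,160,195,220),tkey=(10,185,75,225)))):
    c=ld(f);im=cv2.imread('pics/'+f);M=masks(im)
    for n,w in W.items():
        q0=dict(wrench=[.455,-.034,0],pliers=[.46,-.135,0],tkey=[.46,.062,.28])[n]
        q,e=fit(c,M[n],PART[n],np.array(q0),w); print(f,n,q.round(4),e.round(3)); Q[f,n]=q
c=ld('w2.png');im=cv2.imread('pics/w2.png');u0,v0,u1,v1=210,60,430,210;S=3.6
t=cv2.resize(im[v0:v1,u0:u1],None,fx=S,fy=S,interpolation=cv2.INTER_CUBIC)
FULL=dict(wrench=[rect(-.065,.033,.007,.012),rect(.033,.067,.017,.012)],pliers=[rect(-.05,.02,.013,.014),rect(.02,.044,.012,.014),rect(.044,.08,.007,.012)],tkey=[rect(-.042,-.026,.031,.014),rect(-.026,.072,.005,.012),rect(.072,.088,.008,.014)])
for n in FULL:
    for p in FULL[n]: cv2.polylines(t,[np.round((proj(c,tf(Q['w2.png',n],p))-[u0-.5,v0-.5])*S).astype(np.int32)],True,(0,255,255),1)
cv2.imwrite('pics/o2.png',t)
E
```

```text
tray [ 0.4916  0.3151 -0.2371] 0.104
tray [ 0.4915  0.3151 -0.2353] 0.105
-0.006 [ 0.4914  0.3151 -0.2356] 0.063
0 [ 0.4916  0.3151 -0.2371] 0.1044
0.006 [ 0.492   0.315  -0.2326] 0.1717
w2.png tkey [0.4581 0.0646 0.2911] 0.162
w2.png wrench [ 0.4511 -0.0305 -0.0136] 0.069
w2.png pliers [ 0.4615 -0.1317 -0.0097] 0.122
w1.png wrench [ 0.4506 -0.032  -0.0501] 0.229
w1.png pliers [ 0.4607 -0.1342 -0.0359] 0.196
w1.png tkey [0.4582 0.0646 0.2831] 0.189
```

View pics/o3.png

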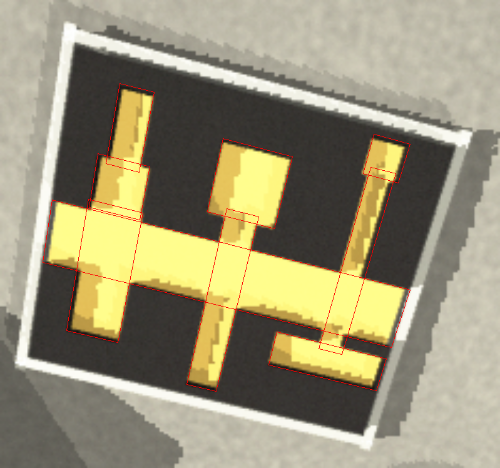

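View pics/o2.png

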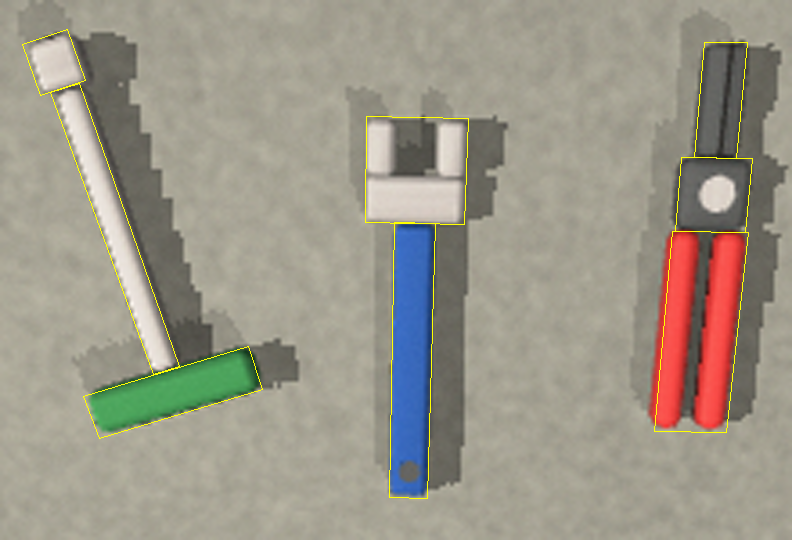

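Emit:
drive_tool([
  [2.8,0,0,0,0,-0.1],
  [0,0,0,0,0,-0.12],
  [0,0,0,0,0,-0.12],
  [0,0,0,0,0,-0.12],
  [0,0,0,0,0,-0.12],
])

```text
t: 24.88
eef_pos: [0.4776, 0.3087, 0.2276]
tool_rot: [0.0, 0.957, 0.289, -0.0]
force: [0.8, -0.4, -0.4]
grip_width: 0.0512
```

Emit:
drive_tool([
  [0,0,0,0,0,-0.12],
  [0,0,0,0,0,-0.12],
  [0,0,0,0,0,-0.12],
  [0,0,0,0,0,-0.12],
  [0,0,0,0,0,-0.12],
])

```text
t: 25.3
eef_pos: [0.4775, 0.3087, 0.2278]
tool_rot: [0.0, 0.829, 0.559, -0.0]
force: [-0.0, -0.0, 0.1]
grip_width: 0.0511
```

Emit:
drive_tool([
  [0,0,0,0,0,-0.12],
  [0,0,0,0,0,-0.12],
  [0,0,0,0,0,-0.12],
  [0,0,0,0,0,-0.12],
  [0,0,0,0,0,-0.12],
])

```text
t: 25.72
eef_pos: [0.4775, 0.3087, 0.2278]
tool_rot: [0.0, 0.627, 0.779, -0.0]
force: [-0.0, -0.6, 0.6]
grip_width: 0.051
```

Emit:
drive_tool([
  [0,0,0,0,0,-0.12],
  [0,0,0,0,0,-0.12],
  [0,0,0,0,0,-0.12],
  [0,0,0,0,0,-0.12],
  [0,0,0,0,0,-0.12],
])

```text
t: 26.13
eef_pos: [0.4775, 0.3087, 0.2278]
tool_rot: [0.0, 0.369, 0.93, -0.0]
force: [0.1, 1.0, 0.7]
grip_width: 0.0513
```

Emit:
drive_tool([
  [0,0,0,0,0,-0.12],
  [0,0,0,0,0,-0.12],
  [0,0,0,0,0,-0.12],
  [0,0,0,0,0,-0.12],
  [0,0,0,0,0,-0.12],
])

```text
t: 26.55
eef_pos: [0.4775, 0.3087, 0.2278]
tool_rot: [0.0, 0.078, 0.997, -0.0]
force: [1.3, 0.7, -0.6]
grip_width: 0.0514
```

Emit:
drive_tool([
  [0,0,0,0,0,-0.12],
  [0,0,0,0,0,-0.0416],
  [-2.8,0,0,0,0,0],
  [-2.8,0,0,0,0,0],
  [-2.8,0,0,0,0,0],
])

```text
t: 26.97
eef_pos: [0.5623, 0.3089, 0.2283]
tool_rot: [0.0, -0.0, 1.0, -0.0]
force: [0.5, 0.3, 0.9]
grip_width: 0.0513
```

Emit:
drive_tool([
  [0,0,0,0,0,0],
  [0,0,0,0,0,0],
  [0,0,0,0,0,0],
])

```text
t: 27.22
eef_pos: [0.5608, 0.3093, 0.2273]
tool_rot: [-0.001, -0.0, 1.0, -0.0]
force: [-0.9, 1.1, 1.0]
grip_width: 0.0514
```

Run:
```python
from fit import *
print(state()['t'],cur()); im,c=snap('wrist','w4.png'); i=im[:,:,::-1].copy(); m=masks(i)['yellow']
P=np.vstack([proj(c,tf([.4916,.3151,-.2366],p)) for p in TRAY]); win=(*np.floor(P.min(0)-12).astype(int),*np.ceil(P.max(0)+12).astype(int)); print(win)
for f in('w3.png','w4.png'):
    cc=ld(f); ii=cv2.imread('pics/'+f); b,g,r=[ii[:,:,k].astype(int) for k in range(3)]
    P=np.vstack([proj(cc,tf([.4916,.3151,-.2366],p)) for p in TRAY]); w=(*np.maximum(np.floor(P.min(0)-12),0).astype(int),*np.ceil(P.max(0)+12).astype(int))
    mm=(r>b*1.5)&(r>b+15)&(r<g*1.7)   # incl. shaded walls
    for dz in(0,-.003): print(f,dz,*fit(cc,mm,[[(x,y,z+dz) for x,y,z in p] for p in TRAY],np.array([.4916,.3151,-.2366]),w,2))
```

```text
27.2167 [np.float64(0.5607896193139382), np.float64(0.30931934602244465), np.float64(0.22727090229821), np.float64(-3.14085299441835)]
(np.int64(222), np.int64(43), np.int64(422), np.int64(211))
w3.png 0 [ 0.49152161  0.31505352 -0.23514333] 0.08755274261603375
w3.png -0.003 [ 0.49134349  0.31487308 -0.23544022] 0.05978314198802865
w4.png 0 [ 0.49109543  0.31522872 -0.23485994] 0.08088235294117647
w4.png -0.003 [ 0.49122134  0.31528253 -0.23502478] 0.05588712757830405
```

Run:
```python
from h import *
pi=np.pi;a=cur(); a[3]%=2*pi; print(a)
for n,p,s in(('tkey',(.4581,.0646,.2911),(.4755,.2490)),):
    y=pi+p[2]; plan([(p[0],p[1],.10,y),(p[0],p[1],.001,y),(p[0],p[1],.09,y),(*s,.09,pi-.235)],a)
```

```text
[np.float64(0.5604161516667002), np.float64(0.3097213563125588), np.float64(0.22758541564816667), np.float64(3.1431294325745043)]
shift 9x [1.141, -2.722, 1.418] | turn 3x -0.0965
shift 3x [-0.0, 0.0, 3.3] | turn 0x -0.0
shift 3x [-0.0, 0.0, -2.967] | turn 0x -0.0
shift 6x [-1.16, 2.861, -0.0] | turn 5x 0.1052
```

Emit:
drive_tool([
  [1.141,-2.722,1.418,0,0,0],
  [1.141,-2.722,1.418,0,0,0],
  [1.141,-2.722,1.418,0,0,0],
  [1.141,-2.722,1.418,0,0,0],
  [1.141,-2.722,1.418,0,0,0],
], squeeze=80, jaw=0.5)

```text
t: 27.68
eef_pos: [0.5025, 0.1735, 0.1567]
tool_rot: [0.0, -0.002, 1.0, 0.0]
force: [0.4, -0.4, 0.1]
grip_width: 0.0427
```

Emit:
drive_tool([
  [1.141,-2.722,1.418,0,0,0],
  [1.141,-2.722,1.418,0,0,0],
  [1.141,-2.722,1.418,0,0,0],
  [1.141,-2.722,1.418,0,0,0],
  [0,0,0,0,0,-0.0965],
])

```text
t: 28.1
eef_pos: [0.454, 0.0625, 0.0979]
tool_rot: [-0.003, -0.048, 0.999, -0.0]
force: [-0.6, 0.5, -0.8]
grip_width: 0.0426
```

Emit:
drive_tool([
  [0,0,0,0,0,-0.0965],
  [0,0,0,0,0,-0.0965],
  [0,0,3.0,0,0,0],
  [0,0,3.0,0,0,0],
  [0,0,2.0,0,0,0],
])

```text
t: 28.52
eef_pos: [0.4575, 0.0657, 0.0191]
tool_rot: [-0.0, -0.146, 0.989, 0.0]
force: [-0.5, -0.3, -0.0]
grip_width: 0.0429
```

Emit:
drive_tool([
  [0,0,0.5,0,0,0],
  [0,0,0,0,0,0],
  [0,0,0,0,0,0],
  [0,0,0,0,0,0],
  [0,0,0,0,0,0],
])

```text
t: 28.93
eef_pos: [0.4602, 0.0654, 0.0164]
tool_rot: [0.001, -0.146, 0.989, -0.0]
force: [-0.5, -0.2, 0.2]
grip_width: 0.0426
```

Emit:
drive_tool([
  [0,0,0,0,0,0],
  [0,0,0,0,0,0],
  [0,0,0,0,0,0],
])

```text
t: 29.18
eef_pos: [0.4594, 0.0654, 0.0155]
tool_rot: [0.0, -0.146, 0.989, -0.0]
force: [0.2, -0.5, -0.1]
grip_width: 0.0422
```

Run:
```python
from h import *
pi=np.pi;a=cur(); a[3]%=2*pi; print(a)
p=(.4581,.0646,pi+.2911);plan([(p[0],p[1],.001,p[2],4)],a)
```

```text
[np.float64(0.4594384691729711), np.float64(0.06539465909022477), np.float64(0.015486094932599573), np.float64(3.4336845984301902)]
shift 4x [0.038, -0.009, 0.362] | turn 1x 0.001
```

Emit:
drive_tool([
  [0.038,-0.009,0.362,0,0,0],
  [0.038,-0.009,0.362,0,0,0],
  [0.038,-0.009,0.362,0,0,0],
  [0.038,-0.009,0.362,0,0,0],
  [0,0,0,0,0,0],
])

```text
t: 29.6
eef_pos: [0.4569, 0.0646, -0.0005]
tool_rot: [-0.001, -0.145, 0.989, 0.0]
force: [0.3, 0.3, 0.3]
grip_width: 0.0424
```

Emit:
drive_tool([
  [0,0,0,0,0,0],
  [0,0,0,0,0,0],
  [0,0,0,0,0,0],
])

```text
t: 29.85
eef_pos: [0.4579, 0.0646, 0.0006]
tool_rot: [0.0, -0.146, 0.989, -0.0]
force: [-0.9, 0.2, -0.3]
grip_width: 0.0423
```

Emit:
drive_tool([
  [0,0,0,0,0,0],
  [0,0,0,0,0,0],
  [0,0,0,0,0,0],
  [0,0,0,0,0,0],
  [0,0,0,0,0,0],
], jaw=0)

```text
t: 30.27
eef_pos: [0.4579, 0.0646, 0.0009]
tool_rot: [0.0, -0.146, 0.989, -0.0]
force: [-1.8, -0.4, 5.9]
grip_width: 0.0074
```

Emit:
drive_tool([
  [0,0,0,0,0,0],
  [0,0,0,0,0,0],
])

```text
t: 30.43
eef_pos: [0.4579, 0.0646, 0.0009]
tool_rot: [0.0, -0.146, 0.989, -0.0]
force: [-1.5, -1.0, 4.4]
grip_width: 0.0076
```

Emit:
drive_tool([
  [0,0,-0.7,0,0,0],
  [0,0,-1.5,0,0,0],
  [0,0,-2.2,0,0,0],
  [0,0,-2.2,0,0,0],
  [0,0,-1.5,0,0,0],
])

```text
t: 30.85
eef_pos: [0.4582, 0.0646, 0.0833]
tool_rot: [0.001, -0.146, 0.989, -0.0]
force: [0.5, -0.0, -0.7]
grip_width: 0.0077
```

Emit:
drive_tool([
  [0,0,-0.8,0,0,0],
  [0,0,0,0,0,0],
  [0,0,0,0,0,0],
])

```text
t: 31.1
eef_pos: [0.4576, 0.0647, 0.0895]
tool_rot: [0.0, -0.146, 0.989, -0.0]
force: [0.2, 0.4, -1.5]
grip_width: 0.0073
```

Run:
```python
from h import *
pi=np.pi;a=cur(); a[3]%=2*pi; print(a)
plan([(.4755,.2490,.09,pi-.235)],a)
```

```text
[np.float64(0.4576403991108552), np.float64(0.0646586428561139), np.float64(0.08945256739893381), np.float64(3.4337188667228387)]
shift 6x [-1.17, 2.856, -0.009] | turn 5x 0.1054
```

Emit:
drive_tool([
  [-1.17,2.856,0,0,0,0],
  [-1.17,2.856,0,0,0,0],
  [-1.17,2.856,0,0,0,0],
  [-1.17,2.856,0,0,0,0],
  [-1.17,2.856,0,0,0,0],
])

```text
t: 31.52
eef_pos: [0.4715, 0.2193, 0.0878]
tool_rot: [-0.002, -0.145, 0.989, -0.0]
force: [0.2, 0.5, -1.5]
grip_width: 0.0076
```

Emit:
drive_tool([
  [-1.17,2.856,0,0,0,0],
  [0,0,0,0,0,0.1054],
  [0,0,0,0,0,0.1054],
  [0,0,0,0,0,0.1054],
  [0,0,0,0,0,0.1054],
])

```text
t: 31.93
eef_pos: [0.4743, 0.249, 0.0875]
tool_rot: [-0.002, 0.067, 0.998, -0.001]
force: [-0.6, 0.5, -2.0]
grip_width: 0.0073
```

Emit:
drive_tool([
  [0,0,0,0,0,0.1054],
  [0,0,1.5,0,0,0],
  [0,0,1.5,0,0,0],
  [0,0,0.8,0,0,0],
  [0,0,0,0,0,0],
])

```text
t: 32.35
eef_pos: [0.4732, 0.2482, 0.0484]
tool_rot: [-0.003, 0.117, 0.993, -0.001]
force: [-0.1, 0.2, -1.2]
grip_width: 0.0076
```

Emit:
drive_tool([
  [0,0,0,0,0,0],
  [0,0,0,0,0,0],
  [0,0,0,0,0,0],
  [0,0,0,0,0,0],
  [0,0,0,0,0,0],
])

```text
t: 32.77
eef_pos: [0.476, 0.2491, 0.0521]
tool_rot: [0.001, 0.117, 0.993, 0.0]
force: [0.5, -0.4, -1.0]
grip_width: 0.0072
```

Run:
```python
from h import *
pi=np.pi;a=cur(); a[3]%=2*pi; print(a,state()['grip_width'])
plan([(.4755,.2490,.034,pi-.235,1),(.4755,.2490,.019,pi-.235,8)],a)
im,c=snap('wrist','w5.png')
cv2.imwrite('pics/w5b.png',cv2.resize(im[60:400,150:490,::-1],(600,600),interpolation=cv2.INTER_CUBIC))
```

```text
[np.float64(0.4760360336657538), np.float64(0.24905737746936293), np.float64(0.05213467702306329), np.float64(2.9066979605749994)] 0.007232428317971783
shift 1x [0.051, -0.018, 1.813] | turn 1x 0.0001
shift 8x [0.0, 0.0, 0.188] | turn 0x -0.0
```

View pics/w5b.png

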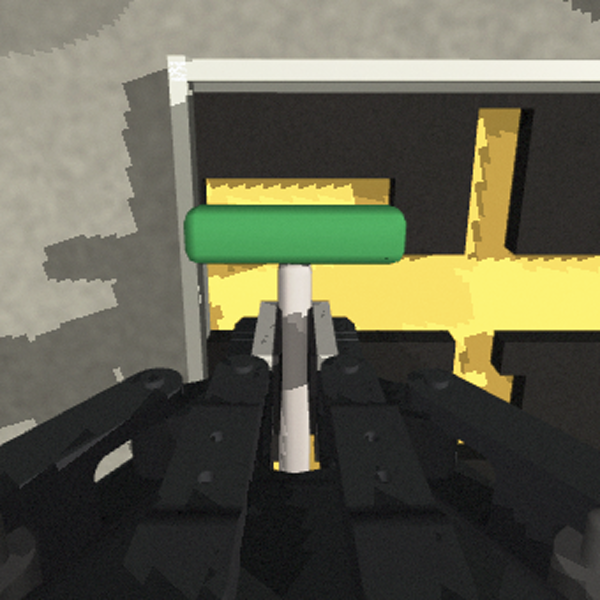

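Emit:
drive_tool([
  [0.05,-0.02,0.8,0,0,0],
  [0,0,0.6,0,0,0],
  [0,0,0.4,0,0,0],
  [0,0,0,0,0,0],
  [0,0,0,0,0,0],
])

```text
t: 33.23
eef_pos: [0.4746, 0.2487, 0.0328]
tool_rot: [-0.001, 0.117, 0.993, -0.0]
force: [-0.1, -0.8, -1.3]
grip_width: 0.0074
```

Emit:
drive_tool([
  [0,0,0.2,0,0,0],
  [0,0,0.2,0,0,0],
  [0,0,0.2,0,0,0],
  [0,0,0,0,0,0],
])

```text
t: 33.57
eef_pos: [0.4749, 0.2488, 0.0271]
tool_rot: [-0.0, 0.117, 0.993, -0.0]
force: [0.2, 0.6, -0.9]
grip_width: 0.0075
```

Emit:
drive_tool([
  [0,0,0.2,0,0,0],
  [0,0,0.2,0,0,0],
  [0,0,0,0,0,0],
])

```text
t: 33.82
eef_pos: [0.4748, 0.2488, 0.0231]
tool_rot: [-0.0, 0.117, 0.993, -0.0]
force: [0.2, 0.2, -0.8]
grip_width: 0.0077
```

Emit:
drive_tool([
  [0,0,0.2,0,0,0],
  [0,0,0.2,0,0,0],
  [0,0,0,0,0,0],
  [0,0,0,0,0,0],
])

```text
t: 34.15
eef_pos: [0.475, 0.2488, 0.0194]
tool_rot: [-0.0, 0.117, 0.993, -0.0]
force: [0.9, -0.2, -0.5]
grip_width: 0.0078
```

Emit:
drive_tool([
  [0,0,0.1,0,0,0],
  [0,0,0.05,0,0,0],
  [0,0,0,0,0,0],
  [0,0,0,0,0,0],
])

```text
t: 34.48
eef_pos: [0.4752, 0.2489, 0.0189]
tool_rot: [0.0, 0.117, 0.993, 0.0]
force: [-2.6, -0.8, 6.0]
grip_width: 0.0075
```

Emit:
drive_tool([
  [0,0,0,0,0,0],
  [0,0,0,0,0,0],
  [0,0,0,0,0,0],
  [0,0,0,0,0,0],
], jaw=0.35)

```text
t: 34.82
eef_pos: [0.4752, 0.2489, 0.018]
tool_rot: [0.0, 0.117, 0.993, 0.0]
force: [-0.4, -0.5, 0.1]
grip_width: 0.0297
```

Emit:
drive_tool([
  [0,0,-1,0,0,0],
  [0,0,-2,0,0,0],
  [0,0,-3,0,0,0],
  [0,0,-3,0,0,0],
  [0,0,0,0,0,0],
])

```text
t: 35.23
eef_pos: [0.4788, 0.2501, 0.1144]
tool_rot: [0.005, 0.117, 0.993, 0.002]
force: [0.3, -0.2, -0.8]
grip_width: 0.0302
```

Emit:
drive_tool([
  [0,0,0,0,0,0],
  [0,0,0,0,0,0],
  [0,0,0,0,0,0],
], jaw=0.5)

```text
t: 35.48
eef_pos: [0.4742, 0.2486, 0.1071]
tool_rot: [-0.001, 0.117, 0.993, -0.0]
force: [-1.0, 0.3, 0.0]
grip_width: 0.0428
```

Run:
```python
from fit import *
pi=np.pi;a=cur(); a[3]%=2*pi; print(a)
snap('wrist','w6.png'); c=ld('w6.png');im=cv2.imread('pics/w6.png'); M=masks(im)['tkey']
P=proj(c,tf([.4755,.249,-.235],rect(-.042,-.026,.031,.032)));w=(*np.floor(P.min(0)-15).astype(int),*np.ceil(P.max(0)+15).astype(int))
for h in(.018,.021,.025,.030): 
    b=[rect(-.042,-.026,.031,h+.014)+rect(-.042,-.026,.031,h)]
    print(h,*fit(c,M,b,np.array([.4755,.249,-.235]),w))
p=(.4511,-.0305,pi-.0136);plan([(p[0],p[1],.10,p[2]),(p[0],p[1],.001,p[2])],a)
```

```text
[np.float64(0.4741524578524105), np.float64(0.2485985750222454), np.float64(0.10711979364763763), np.float64(2.9067042289241503)]
0.018 [ 0.47470667  0.24739368 -0.26339605] 0.18038285340314136
0.021 [ 0.47539247  0.24707943 -0.23475048] 0.2084015052356021
0.025 [ 0.47573285  0.24905184 -0.2372686 ] 0.25695353403141363
0.03 [ 0.47504366  0.24871386 -0.23495074] 0.3142179319371728
shift 9x [-0.473, -3.076, 0.079] | turn 2x -0.1106
shift 3x [0.0, 0.0, 3.3] | turn 0x -0.0
```

Emit:
drive_tool([
  [-0.473,-3.076,0.079,0,0,0],
  [-0.473,-3.076,0.079,0,0,0],
  [-0.473,-3.076,0.079,0,0,0],
  [-0.473,-3.076,0.079,0,0,0],
  [-0.473,-3.076,0.079,0,0,0],
])

```text
t: 35.95
eef_pos: [0.4611, 0.0926, 0.1029]
tool_rot: [-0.001, 0.117, 0.993, -0.0]
force: [0.7, -0.5, 0.7]
grip_width: 0.0428
```

Emit:
drive_tool([
  [-0.473,-3.076,0.079,0,0,0],
  [-0.473,-3.076,0.079,0,0,0],
  [-0.473,-3.076,0.079,0,0,0],
  [-0.473,-3.076,0.079,0,0,0],
  [0,0,0,0,0,-0.1106],
])

```text
t: 36.37
eef_pos: [0.4515, -0.0347, 0.1]
tool_rot: [-0.001, 0.064, 0.998, -0.001]
force: [0.1, -1.1, -0.4]
grip_width: 0.0425
```

Emit:
drive_tool([
  [0,0,0,0,0,-0.1106],
  [0,0,3.0,0,0,0],
  [0,0,3.0,0,0,0],
  [0,0,2.0,0,0,0],
  [0,0,0.5,0,0,0],
])

```text
t: 36.78
eef_pos: [0.4488, -0.0294, 0.0123]
tool_rot: [-0.004, 0.007, 1.0, 0.001]
force: [-0.5, -0.6, -0.4]
grip_width: 0.0425
```

Emit:
drive_tool([
  [0,0,0,0,0,0],
  [0,0,0,0,0,0],
  [0,0,0,0,0,0],
  [0,0,0,0,0,0],
  [0,0,0,0,0,0],
])

```text
t: 37.2
eef_pos: [0.4529, -0.0305, 0.017]
tool_rot: [0.001, 0.007, 1.0, -0.0]
force: [-0.4, -0.3, -0.3]
grip_width: 0.043
```

Emit:
drive_tool([
  [0,0,0,0,0,0],
  [0,0,0,0,0,0],
  [0,0,0,0,0,0],
])

```text
t: 37.45
eef_pos: [0.4522, -0.0303, 0.0162]
tool_rot: [0.0, 0.007, 1.0, -0.0]
force: [0.1, 0.3, 0.2]
grip_width: 0.0426
```

Run:
```python
from h import *
pi=np.pi;a=cur(); a[3]%=2*pi; print(a)
p=(.4511,-.0305,pi-.0136);plan([(p[0],p[1],.001,p[2],4)],a)
snap('top','top2.png'); a,b=[cv2.imread('pics/%s.png'%n).astype(int) for n in('top0','top2')]
# has anything on the bench been knocked?
c=ld('top2.png')
for n,P in dict(pliers=(.46,-.132,.014),wr=(.45,-.03,.012)).items():
    u,v=proj(c,P)[0].astype(int); d=np.abs(a-b).max(2)[v-30:v+30,u-12:u+12]; print(n,(d>40).sum())
```

```text
[np.float64(0.45223761569294596), np.float64(-0.030307562806559076), np.float64(0.016247697824362858), np.float64(3.1279383835349925)]
shift 4x [0.028, -0.005, 0.381] | turn 1x -0.0001
pliers 462
wr 860
```

Emit:
drive_tool([
  [0.028,-0.005,0.381,0,0,0],
  [0.028,-0.005,0.381,0,0,0],
  [0.028,-0.005,0.381,0,0,0],
  [0.028,-0.005,0.381,0,0,0],
  [0,0,0,0,0,0],
])

```text
t: 37.92
eef_pos: [0.4501, -0.0302, -0.0003]
tool_rot: [-0.001, 0.007, 1.0, 0.0]
force: [0.1, -0.7, -0.5]
grip_width: 0.0427
```

Emit:
drive_tool([
  [0,0,0,0,0,0],
  [0,0,0,0,0,0],
  [0,0,0,0,0,0],
])

```text
t: 38.17
eef_pos: [0.4511, -0.0305, 0.0007]
tool_rot: [0.0, 0.007, 1.0, -0.0]
force: [0.5, -0.8, -0.1]
grip_width: 0.0424
```

Emit:
drive_tool([
  [0,0,0,0,0,0],
  [0,0,0,0,0,0],
  [0,0,0,0,0,0],
  [0,0,0,0,0,0],
  [0,0,0,0,0,0],
], jaw=0)

```text
t: 38.58
eef_pos: [0.4511, -0.0305, 0.0011]
tool_rot: [0.0, 0.007, 1.0, -0.0]
force: [-1.2, 0.6, 5.7]
grip_width: 0.0116
```

Emit:
drive_tool([
  [0,0,0,0,0,0],
  [0,0,0,0,0,0],
])

```text
t: 38.75
eef_pos: [0.4511, -0.0305, 0.0011]
tool_rot: [0.0, 0.007, 1.0, -0.0]
force: [-1.7, -0.1, 5.7]
grip_width: 0.0114
```

Emit:
drive_tool([
  [0,0,-0.7,0,0,0],
  [0,0,-1.5,0,0,0],
  [0,0,-2.2,0,0,0],
  [0,0,-2.2,0,0,0],
  [0,0,-1.5,0,0,0],
])

```text
t: 39.17
eef_pos: [0.4514, -0.0306, 0.0836]
tool_rot: [0.001, 0.007, 1.0, -0.0]
force: [-0.4, 0.2, -0.7]
grip_width: 0.012
```

Emit:
drive_tool([
  [0,0,-0.8,0,0,0],
  [0,0,0,0,0,0],
  [0,0,0,0,0,0],
])

```text
t: 39.42
eef_pos: [0.4508, -0.0304, 0.0896]
tool_rot: [0.0, 0.007, 1.0, -0.0]
force: [-0.3, 0.2, -1.2]
grip_width: 0.0116
```

Run:
```python
from h import *
pi=np.pi;a=cur(); a[3]%=2*pi; print(a)
plan([(.4913,.3151,.09,pi-.235)],a)
```

```text
[np.float64(0.45083529635685426), np.float64(-0.030439344627406516), np.float64(0.08964276382383748), np.float64(3.1278816315131044)]
shift 10x [-0.357, 3.461, -0.004] | turn 2x 0.1106
```

Emit:
drive_tool([
  [-0.357,3.461,0,0,0,0],
  [-0.357,3.461,0,0,0,0],
  [-0.357,3.461,0,0,0,0],
  [-0.357,3.461,0,0,0,0],
  [-0.357,3.461,0,0,0,0],
])

```text
t: 39.83
eef_pos: [0.47, 0.1437, 0.0881]
tool_rot: [-0.001, 0.007, 1.0, -0.0]
force: [0.7, 0.8, -0.6]
grip_width: 0.0117
```

Emit:
drive_tool([
  [-0.357,3.461,0,0,0,0],
  [-0.357,3.461,0,0,0,0],
  [-0.357,3.461,0,0,0,0],
  [-0.357,3.461,0,0,0,0],
  [-0.357,3.461,0,0,0,0],
])

```text
t: 40.25
eef_pos: [0.4902, 0.3165, 0.0876]
tool_rot: [-0.002, 0.007, 1.0, -0.001]
force: [1.5, -1.0, -0.9]
grip_width: 0.0116
```

Emit:
drive_tool([
  [0,0,0,0,0,0.1106],
  [0,0,1.5,0,0,0.1106],
  [0,0,1.5,0,0,0],
  [0,0,0.8,0,0,0],
  [0,0,0,0,0,0],
])

```text
t: 40.67
eef_pos: [0.4889, 0.3142, 0.0481]
tool_rot: [-0.003, 0.117, 0.993, -0.002]
force: [-0.2, 0.2, -0.8]
grip_width: 0.0115
```

Emit:
drive_tool([
  [0,0,0,0,0,0],
  [0,0,0,0,0,0],
  [0,0,0,0,0,0],
  [0,0,0,0,0,0],
  [0,0,0,0,0,0],
])

```text
t: 41.08
eef_pos: [0.4919, 0.3152, 0.0524]
tool_rot: [0.001, 0.117, 0.993, 0.0]
force: [0.0, 1.0, -1.1]
grip_width: 0.0115
```

Run:
```python
from fit import *
pi=np.pi;a=cur(); a[3]%=2*pi; print(a,state()['grip_width'])
plan([(.4913,.3151,.034,pi-.235,1)],a)
im,c=snap('wrist','w7.png');im=im[:,:,::-1].copy()
q=[a[0],a[1],a[3]-pi]; z=a[2]-.001
M=masks(im)['wrench']; P=proj(c,tf(q,rect(-.065,-.012,.007,z+.012))); w=(*np.floor(P.min(0)-12).astype(int),*np.ceil(P.max(0)+8).astype(int))
ys,xs=np.where(M); print('blue',xs.min(),xs.max(),ys.min(),ys.max(),'pred tail',proj(c,tf(q,[(-.065,-.007,z+.012),(-.065,.007,z+.012)])).round(1).tolist())
```

```text
[np.float64(0.49185585828905043), np.float64(0.31517072541193475), np.float64(0.05239367200119185), np.float64(2.9065641728713647)] 0.011527617332063122
shift 1x [0.052, -0.02, 1.839] | turn 1x -0.0
blue 30 331 129 399 pred tail [[303.2, 128.3], [333.9, 128.3]]
```

Emit:
drive_tool([
  [0.05,-0.02,0.8,0,0,0],
  [0,0,0.6,0,0,0],
  [0,0,0.4,0,0,0],
  [0,0,0,0,0,0],
  [0,0,0,0,0,0],
])

```text
t: 41.55
eef_pos: [0.4904, 0.3148, 0.0329]
tool_rot: [-0.001, 0.117, 0.993, -0.0]
force: [0.3, 0.2, -0.8]
grip_width: 0.0115
```

Emit:
drive_tool([
  [0,0,0.2,0,0,0],
  [0,0,0.2,0,0,0],
  [0,0,0.2,0,0,0],
  [0,0,0,0,0,0],
])

```text
t: 41.88
eef_pos: [0.4906, 0.315, 0.0273]
tool_rot: [-0.0, 0.117, 0.993, -0.0]
force: [0.0, -0.3, -0.0]
grip_width: 0.0115
```

Emit:
drive_tool([
  [0,0,0.2,0,0,0],
  [0,0,0.2,0,0,0],
  [0,0,0,0,0,0],
])

```text
t: 42.13
eef_pos: [0.4906, 0.3149, 0.0232]
tool_rot: [-0.0, 0.117, 0.993, -0.0]
force: [-0.7, -1.0, -0.4]
grip_width: 0.0118
```

Emit:
drive_tool([
  [0,0,0.2,0,0,0],
  [0,0,0.2,0,0,0],
  [0,0,0.1,0,0,0],
  [0,0,0.05,0,0,0],
  [0,0,0,0,0,0],
])

```text
t: 42.55
eef_pos: [0.4909, 0.3151, 0.0191]
tool_rot: [0.0, 0.117, 0.993, 0.0]
force: [-2.0, -1.6, 7.2]
grip_width: 0.0114
```

Emit:
drive_tool([
  [0,0,0,0,0,0],
  [0,0,0,0,0,0],
])

```text
t: 42.72
eef_pos: [0.4909, 0.3151, 0.0191]
tool_rot: [0.0, 0.117, 0.993, 0.0]
force: [-2.8, -0.9, 7.4]
grip_width: 0.0115
```

Seated against the floor at about 7 N. Release, then take the pliers.

Emit:
drive_tool([
  [0,0,0,0,0,0],
  [0,0,0,0,0,0],
  [0,0,0,0,0,0],
  [0,0,0,0,0,0],
], jaw=0.35)

```text
t: 43.05
eef_pos: [0.4908, 0.315, 0.018]
tool_rot: [-0.0, 0.117, 0.993, -0.0]
force: [-0.5, -0.6, -0.4]
grip_width: 0.0298
```

Emit:
drive_tool([
  [0,0,-1,0,0,0],
  [0,0,-2,0,0,0],
  [0,0,-3,0,0,0],
  [0,0,-3,0,0,0],
  [0,0,0,0,0,0],
])

```text
t: 43.47
eef_pos: [0.4945, 0.3167, 0.115]
tool_rot: [0.005, 0.117, 0.993, 0.003]
force: [0.1, 0.5, 0.9]
grip_width: 0.03
```

Emit:
drive_tool([
  [0,0,0,0,0,0],
  [0,0,0,0,0,0],
  [0,0,0,0,0,0],
], jaw=0.55)

```text
t: 43.72
eef_pos: [0.4899, 0.3147, 0.1071]
tool_rot: [-0.001, 0.117, 0.993, -0.001]
force: [0.5, 0.2, -0.4]
grip_width: 0.047
```

Run:
```python
from fit import *
pi=np.pi;a=cur(); a[3]%=2*pi; print(a)
p=(.4615,-.1317,pi-.0097);plan([(p[0],p[1],.10,p[2])],a)
im,c=snap('top','top3.png'); im=im[:,:,::-1].copy(); M=masks(im)['pliers'].astype(np.uint8)
u,v=proj(c,(.4615,-.1317,.014))[0].astype(int)
for f in('top0','top3'):
    i=cv2.imread('pics/%s.png'%f); m=masks(i)['pliers'][v-25:v+25,u-20:u+20]; ys,xs=np.where(m); print(f,m.sum(),xs.mean()+u-20,ys.mean()+v-25)
```

```text
[np.float64(0.4899020645709337), np.float64(0.3146571713692379), np.float64(0.10713064085946415), np.float64(2.906625495805774)]
shift 13x [-0.587, -3.39, 0.055] | turn 2x -0.1126
top0 200 353.09 252.88
top3 201 353.11442786069654 252.90547263681594
```

Pliers have not moved.

Emit:
drive_tool([
  [-0.587,-3.39,0.055,0,0,0],
  [-0.587,-3.39,0.055,0,0,0],
  [-0.587,-3.39,0.055,0,0,0],
  [-0.587,-3.39,0.055,0,0,0],
  [-0.587,-3.39,0.055,0,0,0],
])

```text
t: 44.18
eef_pos: [0.4787, 0.142, 0.1042]
tool_rot: [-0.001, 0.117, 0.993, -0.0]
force: [0.3, -0.0, 1.2]
grip_width: 0.047
```

Emit:
drive_tool([
  [-0.587,-3.39,0.055,0,0,0],
  [-0.587,-3.39,0.055,0,0,0],
  [-0.587,-3.39,0.055,0,0,0],
  [-0.587,-3.39,0.055,0,0,0],
  [-0.587,-3.39,0.055,0,0,0],
])

```text
t: 44.6
eef_pos: [0.4679, -0.0297, 0.1017]
tool_rot: [-0.001, 0.117, 0.993, 0.0]
force: [-0.1, -0.1, -0.1]
grip_width: 0.0467
```

Emit:
drive_tool([
  [-0.587,-3.39,0.055,0,0,0],
  [-0.587,-3.39,0.055,0,0,0],
  [-0.587,-3.39,0.055,0,0,0],
  [0,0,0,0,0,-0.1126],
  [0,0,0,0,0,-0.1126],
])

```text
t: 45.02
eef_pos: [0.4617, -0.1334, 0.0999]
tool_rot: [-0.001, 0.004, 1.0, 0.0]
force: [0.5, 0.3, -0.2]
grip_width: 0.0468
```

Emit:
drive_tool([
  [0,0,3.0,0,0,0],
  [0,0,3.0,0,0,0],
  [0,0,1.8,0,0,0],
  [0,0,0.5,0,0,0],
  [0,0,0,0,0,0],
])

```text
t: 45.43
eef_pos: [0.4608, -0.1304, 0.016]
tool_rot: [-0.002, 0.005, 1.0, 0.001]
force: [-0.2, 0.2, 0.3]
grip_width: 0.0469
```

Emit:
drive_tool([
  [0,0,0,0,0,0],
  [0,0,0,0,0,0],
  [0,0,0,0,0,0],
  [0,0,0,0,0,0],
  [0,0,0,0,0,0],
])

```text
t: 45.85
eef_pos: [0.463, -0.1316, 0.0188]
tool_rot: [0.001, 0.005, 1.0, -0.0]
force: [-0.1, 0.3, 0.8]
grip_width: 0.0467
```

Run:
```python
from h import *
pi=np.pi;a=cur(); a[3]%=2*pi; print(a)
p=(.4615,-.1317,pi-.0097);plan([(p[0],p[1],.001,p[2],4)],a)
```

```text
[np.float64(0.4630385539331632), np.float64(-0.13157681645096087), np.float64(0.01884398599405695), np.float64(3.1320789934652056)]
shift 4x [0.038, -0.003, 0.446] | turn 1x 0.0002
```

Emit:
drive_tool([
  [0.035,0,0.42,0,0,0],
  [0.035,0,0.42,0,0,0],
  [0.035,0,0.42,0,0,0],
  [0.02,0,0.42,0,0,0],
  [0,0,0,0,0,0],
])

```text
t: 46.27
eef_pos: [0.4604, -0.1309, 0.0001]
tool_rot: [-0.001, 0.005, 1.0, 0.001]
force: [-0.5, 0.1, -0.9]
grip_width: 0.0469
```

Emit:
drive_tool([
  [0,0,0,0,0,0],
  [0,0,0,0,0,0],
  [0,0,0,0,0,0],
])

```text
t: 46.52
eef_pos: [0.4613, -0.1314, 0.0013]
tool_rot: [0.0, 0.005, 1.0, -0.0]
force: [-1.1, -0.3, 0.8]
grip_width: 0.0469
```

Emit:
drive_tool([
  [0,0,0,0,0,0],
  [0,0,0,0,0,0],
  [0,0,0,0,0,0],
  [0,0,0,0,0,0],
  [0,0,0,0,0,0],
], jaw=0)

```text
t: 46.93
eef_pos: [0.4614, -0.1315, 0.0018]
tool_rot: [0.0, 0.005, 1.0, -0.0]
force: [-0.9, 0.3, 5.4]
grip_width: 0.0235
```

Emit:
drive_tool([
  [0,0,0,0,0,0],
  [0,0,0,0,0,0],
])

```text
t: 47.1
eef_pos: [0.4614, -0.1314, 0.0018]
tool_rot: [0.0, 0.005, 1.0, -0.0]
force: [-1.2, 0.6, 5.5]
grip_width: 0.0241
```

Emit:
drive_tool([
  [0,0,-0.7,0,0,0],
  [0,0,-1.5,0,0,0],
  [0,0,-2.2,0,0,0],
  [0,0,-2.2,0,0,0],
  [0,0,-1.5,0,0,0],
])

```text
t: 47.52
eef_pos: [0.4616, -0.1315, 0.0842]
tool_rot: [0.001, 0.005, 1.0, -0.0]
force: [0.1, -0.6, -0.6]
grip_width: 0.0239
```

Emit:
drive_tool([
  [0,0,-0.8,0,0,0],
  [0,0,0,0,0,0],
  [0,0,0,0,0,0],
])

```text
t: 47.77
eef_pos: [0.4611, -0.1312, 0.0902]
tool_rot: [0.0, 0.005, 1.0, -0.0]
force: [0.2, -0.1, -0.6]
grip_width: 0.0237
```

Run:
```python
from h import *
pi=np.pi;a=cur(); a[3]%=2*pi; print(a)
plan([(.5071,.3812,.09,pi-.235)],a)
```

```text
[np.float64(0.46112437264072564), np.float64(-0.13124458290096716), np.float64(0.09016905374097453), np.float64(3.13187001345981)]
shift 15x [-0.273, 3.419, 0.001] | turn 2x 0.1126
```

Emit:
drive_tool([
  [-0.273,3.419,0,0,0,0],
  [-0.273,3.419,0,0,0,0],
  [-0.273,3.419,0,0,0,0],
  [-0.273,3.419,0,0,0,0],
  [-0.273,3.419,0,0,0,0],
])

```text
t: 48.18
eef_pos: [0.4753, 0.041, 0.0887]
tool_rot: [-0.001, 0.005, 1.0, 0.0]
force: [1.2, -0.4, -0.9]
grip_width: 0.024
```

Emit:
drive_tool([
  [-0.273,3.419,0,0,0,0],
  [-0.273,3.419,0,0,0,0],
  [-0.273,3.419,0,0,0,0],
  [-0.273,3.419,0,0,0,0],
  [-0.273,3.419,0,0,0,0],
])

```text
t: 48.6
eef_pos: [0.4906, 0.2118, 0.0885]
tool_rot: [-0.002, 0.005, 1.0, -0.0]
force: [0.0, 0.1, -1.3]
grip_width: 0.024
```

Emit:
drive_tool([
  [-0.273,3.419,0,0,0,0],
  [-0.273,3.419,0,0,0,0],
  [-0.273,3.419,0,0,0,0],
  [-0.273,3.419,0,0,0,0],
  [-0.273,3.419,0,0,0,0],
])

```text
t: 49.02
eef_pos: [0.5059, 0.3824, 0.088]
tool_rot: [-0.002, 0.005, 1.0, -0.001]
force: [0.8, -0.1, -0.8]
grip_width: 0.0236
```

Emit:
drive_tool([
  [0,0,0,0,0,0.1126],
  [0,0,1.5,0,0,0.1126],
  [0,0,1.5,0,0,0],
  [0,0,0.8,0,0,0],
  [0,0,0,0,0,0],
])

```text
t: 49.43
eef_pos: [0.5047, 0.3799, 0.0483]
tool_rot: [-0.003, 0.117, 0.993, -0.002]
force: [-0.4, 0.4, -1.3]
grip_width: 0.0237
```

Emit:
drive_tool([
  [0,0,0,0,0,0],
  [0,0,0,0,0,0],
  [0,0,0,0,0,0],
  [0,0,0,0,0,0],
  [0,0,0,0,0,0],
])

```text
t: 49.85
eef_pos: [0.5077, 0.3812, 0.053]
tool_rot: [0.001, 0.117, 0.993, 0.0]
force: [0.0, -0.3, -1.0]
grip_width: 0.0239
```

Run:
```python
from fit import *
pi=np.pi;a=cur(); a[3]%=2*pi; print(a,state()['grip_width'])
plan([(.5071,.3812,.034,pi-.235,1)],a)
im,c=snap('wrist','w8.png');im=im[:,:,::-1].copy()
q=[a[0],a[1],a[3]-pi]; z=a[2]-.001
M=masks(im)['pliers'][:,250:400]; ys,xs=np.where(M); print('red',xs.min()+250,xs.max()+250,ys.min(),ys.max(),'pred tail',proj(c,tf(q,[(-.05,-.013,z+.007),(-.05,.013,z+.007),(-.05,.013,z+.014)])).round(1).tolist())
```

```text
[np.float64(0.5076567402388223), np.float64(0.3812148694687822), np.float64(0.05304030109809189), np.float64(2.9065557740963905)] 0.023912193596819037
shift 1x [0.054, -0.014, 1.904] | turn 1x -0.0
red 291 344 160 289 pred tail [[291.7, 159.7], [345.2, 159.6], [346.6, 161.8]]
```

Tail sits where predicted (v 160). Lowering now.

Emit:
drive_tool([
  [0.05,-0.02,0.8,0,0,0],
  [0,0,0.6,0,0,0],
  [0,0,0.4,0,0,0],
  [0,0,0,0,0,0],
  [0,0,0,0,0,0],
])

```text
t: 50.32
eef_pos: [0.5061, 0.3808, 0.0334]
tool_rot: [-0.001, 0.117, 0.993, -0.0]
force: [-0.3, 0.0, -1.8]
grip_width: 0.0235
```

Emit:
drive_tool([
  [0,0,0.2,0,0,0],
  [0,0,0.2,0,0,0],
  [0,0,0.2,0,0,0],
  [0,0,0,0,0,0],
])

```text
t: 50.65
eef_pos: [0.5069, 0.3813, 0.0281]
tool_rot: [0.0, 0.117, 0.993, 0.0]
force: [0.5, 1.8, -0.7]
grip_width: 0.0235
```

Emit:
drive_tool([
  [0,0,0.2,0,0,0],
  [0,0,0.2,0,0,0],
  [0,0,0,0,0,0],
])

```text
t: 50.9
eef_pos: [0.5068, 0.3812, 0.024]
tool_rot: [0.0, 0.117, 0.993, 0.0]
force: [1.0, 1.9, -0.3]
grip_width: 0.0239
```

Emit:
drive_tool([
  [0,0,0.2,0,0,0],
  [0,0,0.2,0,0,0],
  [0,0,0.1,0,0,0],
  [0,0,0.05,0,0,0],
  [0,0,0,0,0,0],
])

```text
t: 51.32
eef_pos: [0.5068, 0.3812, 0.0198]
tool_rot: [0.0, 0.117, 0.993, 0.0]
force: [-1.7, 0.2, 5.8]
grip_width: 0.0236
```

Emit:
drive_tool([
  [0,0,0,0,0,0],
  [0,0,0,0,0,0],
])

```text
t: 51.48
eef_pos: [0.5068, 0.3813, 0.0198]
tool_rot: [0.0, 0.117, 0.993, 0.0]
force: [-1.6, 0.4, 5.9]
grip_width: 0.0236
```

Emit:
drive_tool([
  [0,0,0,0,0,0],
  [0,0,0,0,0,0],
  [0,0,0,0,0,0],
  [0,0,0,0,0,0],
], jaw=0.5)

```text
t: 51.82
eef_pos: [0.5064, 0.3808, 0.0184]
tool_rot: [-0.0, 0.117, 0.993, -0.0]
force: [-0.6, -0.0, -0.1]
grip_width: 0.0429
```

Emit:
drive_tool([
  [0,0,-1,0,0,0],
  [0,0,-2,0,0,0],
  [0,0,-3.5,0,0,0],
  [0,0,-3.5,0,0,0],
  [0,0,-3.5,0,0,0],
])

```text
t: 52.23
eef_pos: [0.5063, 0.3808, 0.1555]
tool_rot: [-0.0, 0.117, 0.993, -0.0]
force: [1.2, -0.1, -0.3]
grip_width: 0.0427
```

Emit:
drive_tool([
  [-2.0,-2.0,-2,0,0,0],
  [-2.0,-2.0,-2,0,0,0],
  [-2,-2,-2,0,0,0],
  [0,0,0,0,0,0],
  [0,0,0,0,0,0],
])

```text
t: 52.65
eef_pos: [0.5526, 0.3076, 0.216]
tool_rot: [0.002, 0.119, 0.993, 0.001]
force: [-0.6, 0.4, -0.8]
grip_width: 0.0427
```

Emit:
drive_tool([
  [0,0,0,0,0,0],
  [0,0,0,0,0,0],
  [0,0,0,0,0,0],
  [0,0,0,0,0,0],
])

```text
t: 52.98
eef_pos: [0.55, 0.3094, 0.2127]
tool_rot: [-0.001, 0.117, 0.993, -0.0]
force: [-0.2, 0.2, -1.3]
grip_width: 0.0429
```

Run:
```python
from fit import *
pi=np.pi;a=cur(); print(state()['t'],a)
im,c=snap('wrist','w9.png');im=im[:,:,::-1].copy()
seats=dict(wrench=(.4913,.3151,-.235),pliers=(.5071,.3812,-.235),tkey=(.4755,.2490,-.235))
FULL=dict(wrench=[rect(-.065,.033,.007,.03),rect(.033,.067,.017,.03)],pliers=[rect(-.05,.02,.013,.032),rect(.02,.044,.012,.032),rect(.044,.08,.007,.03)],tkey=[rect(-.042,-.026,.031,.032),rect(-.026,.072,.005,.03),rect(.072,.088,.008,.032)])
P=np.vstack([proj(c,tf(seats[n],p)) for n in seats for p in FULL[n]]); u0,v0=np.maximum(P.min(0)-25,0).astype(int);u1,v1=(P.max(0)+25).astype(int); print(u0,v0,u1,v1)
S=min(800/(u1-u0),600/(v1-v0),3.5); t=cv2.resize(im[v0:v1,u0:u1],None,fx=S,fy=S,interpolation=cv2.INTER_CUBIC)
for n in seats:
    for p in FULL[n]: cv2.polylines(t,[np.round((proj(c,tf(seats[n],p))-[u0-.5,v0-.5])*S).astype(np.int32)],True,(255,0,255),1)
cv2.imwrite('pics/o9.png',t)
im,c=snap('top','top4.png'); cv2.imwrite('pics/top4c.png',cv2.resize(im[130:280,260:460,::-1],None,fx=4,fy=4,interpolation=cv2.INTER_CUBIC))
```

```text
52.9833 [np.float64(0.550006335984275), np.float64(0.30943020605511384), np.float64(0.21274913874139656), np.float64(2.908038556592041)]
193 40 410 228
```

View pics/o9.png

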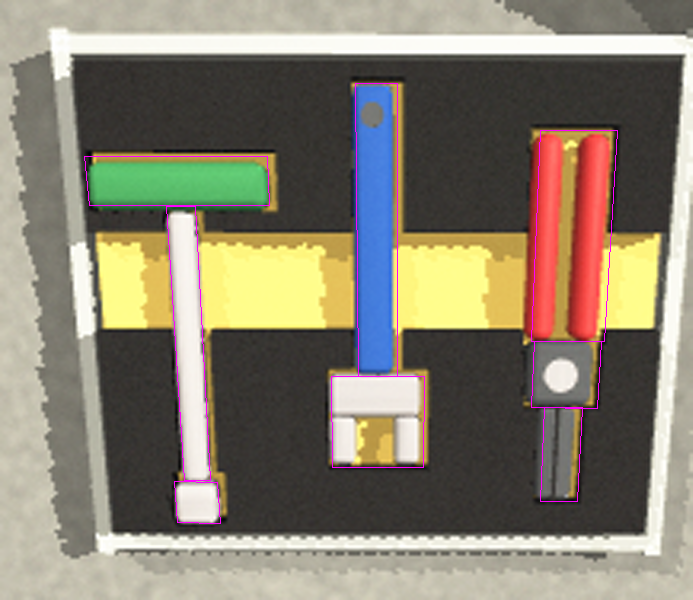

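View pics/top4c.png

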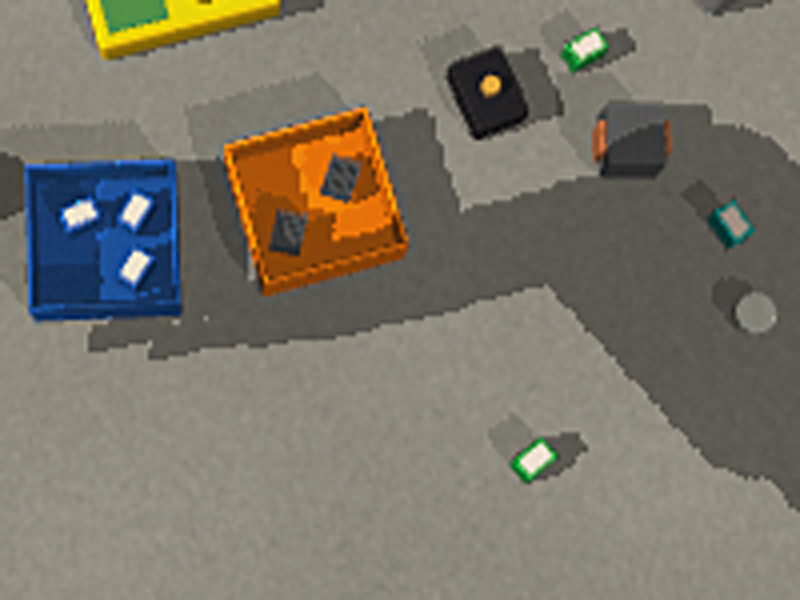

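Run:
```python
from h import *
a=cv2.imread('pics/top4.png')[90:200,470:590]; im,c=snap('side','side2.png'); print(proj(c,atz(ld('top4.png'),536,189,.01)),atz(ld('top4.png'),536,189,.01))
b=im[120:400,300:580,::-1]
cv2.imwrite('pics/chk.png',np.hstack([cv2.resize(a,(436,400),interpolation=cv2.INTER_CUBIC),cv2.resize(b,(364,400)[:1]+(400,))]))
```

```text
[[499.03682352 492.8898589 ]] [ 0.57736035 -0.72494148  0.01      ]
```

View pics/chk.png

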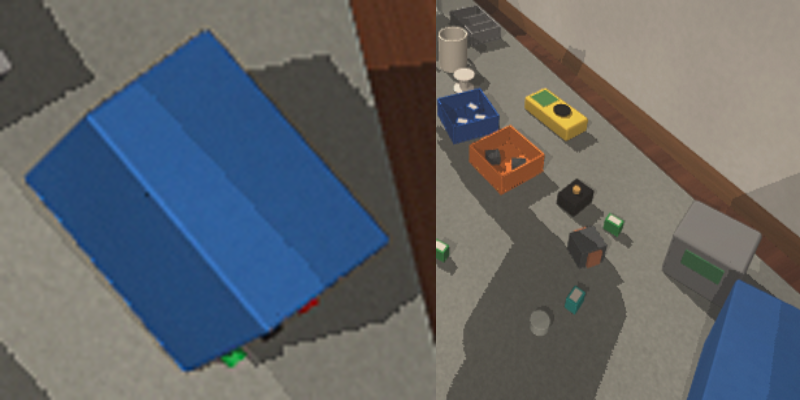

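The blue box's coloured spots are its own terminals, not a hidden part, and five components is an allowed count. The arm is clear of everything, so I am handing in.

```bash
python3 -c "
from rig import *
print(finish_job(), state()['t'], state()['force'])"
```

```text
the job is handed in; nothing more can be done
the job is handed in; nothing more can be done
```

The job is handed in at about 53 s of the 208 s, though the hand-in gave no verdict.

- **Sorting:** The three blue relays are in the blue bin and the two black heat sinks are in the orange bin. No third heat sink was seen; five components is an allowed count.
- **Tools:** The T-key, wrench and pliers are each in their own cutout. Each met the cutout floor at 6–7 N, at the expected seat height.

**Last checks:**
- **Seating:** In the last wrist picture the tools match their seat outlines to about 1–2 mm.
- **Bins:** The top picture shows all five components inside the right bins. The bystanders and the green and turquoise look-alikes it shows are where they started, and the mug and reel still stand in the last side picture.
- **Disturbances:** I saw no knocked part and no slackening of the grip.

**Checks that disagreed or were weak:**
- **T-key fit:** The automatic fit of the T-key once seated left a poor match (18–31%), so its height rests on the floor contact. The fitted positions were within about 2 mm, and the direction differed by up to 0.03 rad.
- **Tray height:** The tray outline fitted better 3–6 mm below the stated 28 mm. Its position in the plane agreed to about 0.4 mm between two opposite views.

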